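# Crank the desk camera's tilt stage up one division and lock it

### The arm

A 7-joint arm with a two-finger parallel gripper is mounted at the origin on the work surface. World frame = base frame: x ahead of the robot, y to its left, z up, the work surface at z = 0. Lengths are in m, angles in rad, forces in N, time in s.
With the tool pointing down it reaches from about 0.35 to 0.9 m from the base axis. Payload 8.1 kg.
Tool frame: the origin (TCP) lies on the centre line of the jaws, within the pads' length; the fingertips stand 14 mm ahead of it and the grasp point (between the pads) lies 5 mm behind it; z points along the fingers, y is the direction in which the jaws open and shut (so a half turn about z gives the same grasp; the last joint's range is limited). The gripper opens to 92 mm and grips with 3 to 60 N. Pads are 19 mm wide; open, the fingers measure 130 mm over their backs; the gripper's body (75 mm by 190 mm) begins 47 mm behind the grasp point.
Start: joints at [-0.103, 0.434, 0.025, 1.573, -0.012, 1.134, -0.075], TCP at [0.625, -0, 0.219] pointing down, gripper open.
Joint ranges: [-2.62, 2.62], [-0.44, 2.09], [-1.27, 1.32], [0.08, 2.57], [-1.32, 4.46], [0.12, 2], [-2.74, 2.74]. Speed limits (rad/s): [2.22, 2.22, 3.01, 3.01, 3.14, 3.14, 3.14].

### API

Orientations are given as a rotation vector (axis times angle).
In Python, from cell import observe, eyes, arm gives the robot as it stands.
- The arm moves only by the tool step_arm, never from a script. Its argument "series" is a list that holds one entry, the list of rows, each a list of 5 numbers: the finger opening in m, from 0 to 0.0918, then the shift along the world's x, y, z in m, then the turn about the world's z in degrees. In form: [[[hand, dx, dy, dz, spin], ...]]. A call has 1 to 20 rows; each row is the pose to reach, as a shift and turn from the pose measured when the call began; what a row does not reach only later rows make up. A row lasts 1/12 s, in which the tool goes at most 41.7 mm and 7.16 degrees, less where a joint would pass 70% of its speed; a pose out of reach is approached as far as the arm can. A call with a gripper value outside its range is refused whole. The fingers move at their own pace and stop on an object; "squeeze" is the grip in N (left out, the last holds). Time passes only in rows, so rows that repeat a pose let the fingers close. It gives the time, the measured TCP pose, the force and the opening at its end, in the units of the state.
- observe(): the state, without advancing time (a new reading comes with each control period).
- eyes.get_image(name): name is "scene" or "side" or "wrist"; returns (picture, depth): 480x640x3 uint8, red, green, blue; 480x640 float32, m along the optical axis (not along the pixel's ray), 0 where there is no reading.
- eyes.camera_params(name): a dict with "intrinsics" (3x3 intrinsics, pixels), "distortion" ([k1, k2, p1, p2, k3] as OpenCV has them; the pictures are not rectified), "position" and "attitude" of the camera in the world. Camera axes: x right, y down, z forward; pixel columns grow to the right and rows downward; lengths in m; the calibration is good to about 2 mm. A picture is of the moment at which its call begins: read the wrist's pose just before it. camera_params takes no time and is no camera call; for the wrist camera it gives the pose at the moment of the call.
- arm.sign_off(): hands the job in, once; it reports no verdict.
The state is a dict: "clock": time; "joints": joint angles; "dq": joint speeds; "joint_efforts": joint torques, N m; "position": TCP position; "ee_rot": TCP orientation; "force": force on the tool from outside, world axes, zero at the start; "ft_torque": the same for the moment, N m; "width": opening from 0.0 (shut) to 1.0 (fully open).
Only numpy, scipy, OpenCV 4.12 (cv2) and the standard library are available. Lean on these libraries where they do the work, as an engineer would, in place of code of your own. Each camera call takes 0.05 s, during which the arm holds its last target.

### The job

Wind the crank of the camera's tilt stage until the pointer has climbed from its present long mark to the next long mark, about four turns on. Wind it smoothly, never forcing the rubber-mounted gearbox sideways. Then swing the lock lever round to its stop, let go, and leave the mug, coaster, tumbler and controller where they are.

Things in the scene. Friction and masses are not known exactly. Their poses are not given: they have to be found in the camera images.
- stage: Steel foot plate, 140 x 120 x 10 mm, bolted to the desk, of a worm-drive tilt stage. On it: aluminium gearbox 76 x 70 mm to 76 mm high with the crank on top and a white dial (radius 60) on its +x face, a brake bar and lock lever on the -y side, a camera arm reaching 190 mm to +y, at most 145 mm high. Origin: centre of the foot's underside; z up. Its x and y are meant in the other entries.
- grip: Upright black crank grip, a cylinder 18 mm in diameter and 36 mm high that spins freely on the crank's end, so a hand may hold it and orbit without turning itself. Origin: centre of its underside, 102 mm above the desk; z up. The crank arm below it is 16 mm wide with its top 98 mm above the desk. Turning takes 2 to 3 N along the path; anticlockwise seen from above raises the pointer.
- give_x (a joint): Sideways give of the gearbox along the stage's x, m; 0 at rest. It stands on rubber mounts, 9 N/mm, and springs back. The upright crank axis is the gearbox's centre; the gearbox is slot-set on the foot up to 10 mm off the foot's centre in x and in y, and the grip slot-set 31 to 41 mm from the axis: neither is measured. Pushing it over 1.5 mm (about 14 N) along x or y is forcing it.
- give_y (a joint): The same sideways give along the stage's y, m; 0 at rest, 9 N/mm, over 1.5 mm either way is forcing it.
- tilt (a joint): Tilt of the black pointer (43 mm, in front of the dial) and camera arm, rad. One turn of the crank is 3 degrees (120 to 1). 0 with the pointer upright on the first long mark, 0.2094 (12 degrees) on the next long mark, towards the stage's -y; long marks every 12 degrees, short ones every 3; grows as the arm's camera end rises. It starts within 1.5 degrees of the first mark. Stays where it is left.
- lock (a joint): Lock lever angle, rad: 0 free (lever points to the stage's -y), 1.2 locked at its stop; grows clockwise seen from above, so the end swings from -y towards the stage's -x. Needs about 2 N at its end; stays where it is left.
- lock_end (a point): Centre of the upright black knob on the end of the lock lever, 18 mm in diameter, reaching from 90 to 110 mm above the desk (the point lies at 104 mm), 68 mm from the lever's upright pivot. The pivot stands 120 mm from the stage's centre along its -y. The lever arm is 14 mm wide, 91 to 103 mm above the desk, with free space under and outside the knob.
- mug: Blue ceramic mug, 82 mm wide, 95 high, on the coaster; origin centre of the underside. Leave alone.
- coaster: Round glass coaster, 96 mm wide, 6 thick, under the mug; origin centre of the underside. Leave alone.
- tumbler: Steel tumbler with a dark silicone cap, 82 mm wide, 179 high; origin centre of the underside. Leave alone.
- controller: Black plastic game controller, about 150 mm wide and 50 high; origin on the desk under its middle. Leave alone.

How it is judged:
By the outcome, as a careful person would: the job done as asked, in the order asked, and still so for the second after the job is handed in, with the robot touching nothing.
It also fails if it takes over 69 s, if anything falls off the work surface, if the arm or the gripper's body presses on something with over 40 N, if the wrist force passes 120 N, or if a joint passes its speed limit or range.

## Working session

There is one attempt and no reset: what is moved stays moved. The work goes in short steps, Python scripts to look and compute and a tool call to move; the robot and the scene stay as the last step left them, time stands still between calls to the robot, and variables do not carry over. Pictures are saved under pics/ and viewed, and the job is handed in when it is done.

Besides the shell and the picture viewer there is one more tool, called after "Emit:" by a JSON object that holds its "name" and its "arguments". step_arm: Moves the arm, as the interface text tells. Its arguments: {"type":"object","properties":{"series":{"type":"array"},"squeeze":{"type":"number"}},"required":["series"]}

```bash
ls; mkdir -p pics; cat > h.py <<'E'
import numpy as np, cv2
from cell import observe, eyes, arm
from scipy.spatial.transform import Rotation as R
def snap(name,fn):
    P=eyes.camera_params(name); im,d=eyes.get_image(name)
    cv2.imwrite(f'pics/{fn}.png',im[:,:,::-1]); np.savez(f'pics/{fn}.npz',im=im,d=d,K=P['intrinsics'],D=P['distortion'],p=P['position'],a=np.array(P['attitude']))
    return im,d,P
def load(fn): return np.load(f'pics/{fn}.npz')
def Rm(a):
    a=np.array(a); return a if a.shape==(3,3) else R.from_rotvec(a).as_matrix()
def world(z,uv,d=None):
    uv=np.atleast_2d(np.array(uv,float))
    n=cv2.undistortPoints(uv[:,None],z['K'],z['D'])[:,0]
    if d is None: d=z['d'][uv[:,1].astype(int),uv[:,0].astype(int)]
    c=np.c_[n,np.ones(len(n))]*np.reshape(d,(-1,1))
    return c@Rm(z['a']).T+z['p']
def cloud(z):
    v,u=np.nonzero(z['d']>0); return world(z,np.c_[u,v]),u,v
def proj(z,pts):
    Rw=Rm(z['a']); pc=(np.atleast_2d(pts)-z['p'])@Rw
    return cv2.projectPoints(pc,np.zeros(3),np.zeros(3),z['K'],z['D'])[0][:,0]
def planeZ(z,uv,h):
    uv=np.atleast_2d(np.array(uv,float)); n=cv2.undistortPoints(uv[:,None],z['K'],z['D'])[:,0]
    r=np.c_[n,np.ones(len(n))]@Rm(z['a']).T; t=(h-z['p'][2])/r[:,2]; return z['p']+r*t[:,None]
E
python3 - <<'E'
from h import *
print(observe())
for n in('scene','side','wrist'):
    im,d,P=snap(n,n+'0'); print(n,P)
E
```

```text
pics
{'clock': 0.0, 'joints': array([-0.10257282,  0.43520677,  0.02496441,  1.5741291 , -0.01160682,
        1.13396215, -0.075109  ]), 'dq': array([-0.00119595, -0.00010839,  0.00024899,  0.00118894,  0.00193269,
        0.00129583, -0.00194395]), 'joint_efforts': array([ 3.89017032e-04, -6.67853522e+01,  9.84863900e-01, -3.14464223e+01,
       -6.05165795e-02,  4.27553023e-02,  1.12382318e-04]), 'position': array([ 6.24470784e-01, -6.87232746e-05,  2.18042557e-01]), 'ee_rot': array([-2.22084224e+00, -2.22061696e+00,  1.87273651e-03]), 'force': array([0.11391527, 0.30587255, 0.4179866 ]), 'ft_torque': array([-0.02779157, -0.03881202, -0.01419316]), 'width': 1.000932223036372}
scene {'intrinsics': array([[513.56286398,   0.        , 306.67345498],
       [  0.        , 513.56286398, 232.39305501],
       [  0.        ,   0.        ,   1.        ]]), 'distortion': array([-0.08118518,  0.        ,  0.        ,  0.        ,  0.        ]), 'position': array([1.37956348, 0.36938354, 0.76490899]), 'attitude': array([-1.33430844, -1.99900817,  1.0460191 ])}
side {'intrinsics': array([[499.8005944 ,   0.        , 322.99595684],
       [  0.        , 499.8005944 , 243.64453952],
       [  0.        ,   0.        ,   1.        ]]), 'distortion': array([-0.0352727,  0.       ,  0.       ,  0.       ,  0.       ]), 'position': array([0.26443357, 0.72451047, 0.83623692]), 'attitude': array([-0.50805759,  2.73660178, -1.11232093])}
wrist {'intrinsics': array([[369.7311158 ,   0.        , 314.44466295],
       [  0.        , 369.7311158 , 236.43633894],
       [  0.        ,   0.        ,   1.        ]]), 'distortion': array([-0.03301668,  0.        ,  0.        ,  0.        ,  0.        ]), 'position': array([0.62382544, 0.06696695, 0.38368273]), 'attitude': array([ 2.89199991e+00,  7.93746491e-04, -2.45290268e-03])}
```

View pics/scene0.png

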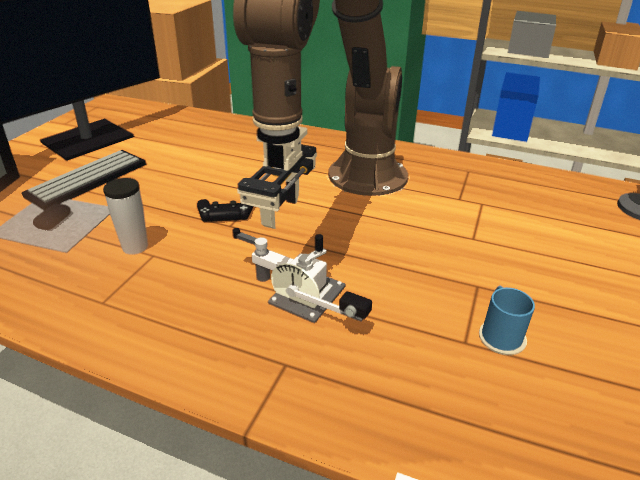

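View pics/side0.png

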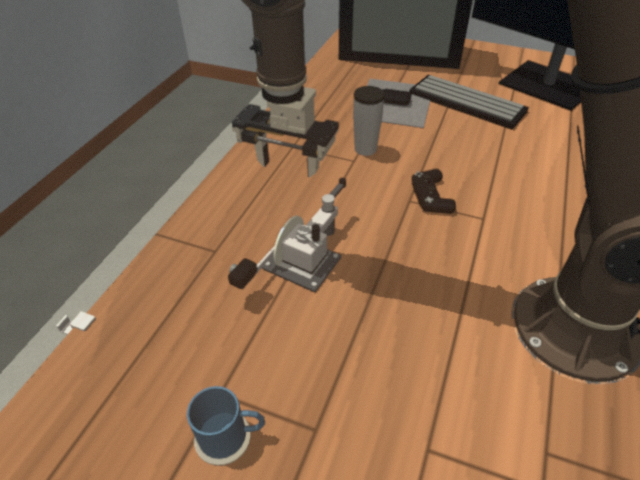

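View pics/wrist0.png

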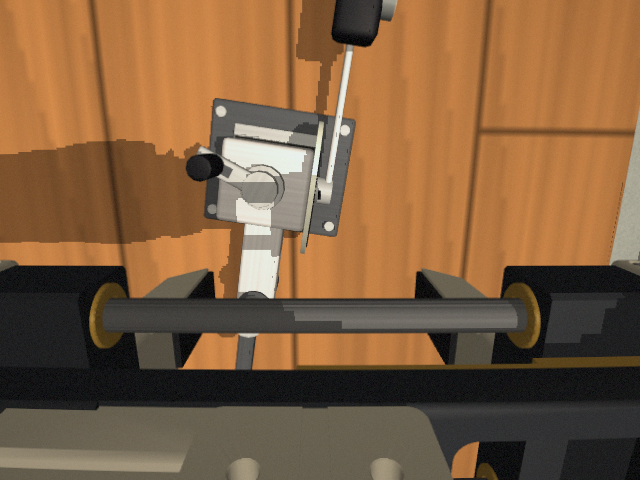

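The wrist view shows the foot plate around (280,168), grip at (205,166), crank hub at (262,187), and lock arm running down to (248,340). Next I'll measure these.

```bash
python3 - <<'E'
from h import *
z=load('wrist0')
im=z['im'][80:260,160:380]
cv2.imwrite('pics/w0zoom.png',cv2.resize(im,None,fx=3.5,fy=3.2,interpolation=cv2.INTER_CUBIC)[:,:,::-1])
s=load('scene0'); cv2.imwrite('pics/s0zoom.png',cv2.resize(s['im'][215:335,220:385],None,fx=4.8,fy=4.8,interpolation=cv2.INTER_CUBIC)[:,:,::-1])
# points
for n,uv in dict(grip=(205,164),hub=(262,187),tl=(215,99),tr=(354,121),br=(335,236),bl=(206,217),boxtop=(290,165),arm=(230,170)).items():
    print(n,world(z,uv))
pts,u,v=cloud(z)
g=z['im'].reshape(-1,3)
P=np.full(z['d'].shape+(3,),np.nan);P[v,u]=pts
# grip top
m=(P[...,2]>0.130)&(P[...,2]<0.146)&(np.arange(640)[None]<235)&(np.arange(480)[:,None]<240)
print('grip top',m.sum(),np.nanmean(P[m],0),np.nanmin(P[m],0),np.nanmax(P[m],0))
for lo,hi in((0.006,0.014),(0.07,0.08),(0.093,0.1)):
    m=(P[...,2]>lo)&(P[...,2]<hi)&(np.arange(480)[:,None]<245)&(np.arange(640)[None]>195)&(np.arange(640)[None]<345)
    q=P[m][:,:2].astype(np.float32); print(lo,m.sum(),cv2.minAreaRect(q), q.min(0),q.max(0))
E
```

```text
grip [[0.55134592 0.05328065 0.13713965]]
hub [[0.58316671 0.03377644 0.10027431]]
tl [[0.5272838  0.10790466 0.00814068]]
tr [[0.66142098 0.08715458 0.01084697]]
br [[ 0.64469602 -0.02805466  0.00900189]]
bl [[ 0.51110488 -0.00772469  0.00967303]]
boxtop [[0.60323426 0.04892305 0.07560674]]
arm [[0.55867973 0.04650798 0.09768599]]
grip top 598 [0.54754288 0.0511795  0.13697665] [0.53798919 0.0419419  0.13006063] [0.55538567 0.05971821 0.13963321]
0.006 6438 ((0.5853372812271118, 0.04028064012527466), (0.12041138112545013, 0.14046795666217804), 81.47041320800781) [ 0.5083123  -0.02834534] [0.6532871  0.10903057]
0.07 6220 ((0.5907134413719177, 0.06627588719129562), (0.17983637750148773, 0.08612807840108871), 81.18769073486328) [ 0.5388916  -0.01987435] [0.6461758  0.15023962]
0.093 1561 ((0.5847396850585938, 0.08407839387655258), (0.1758507341146469, 0.0948152169585228), 80.91552734375) [ 0.53264475 -0.01003986] [0.64417416 0.1636254 ]
```

View pics/w0zoom.png

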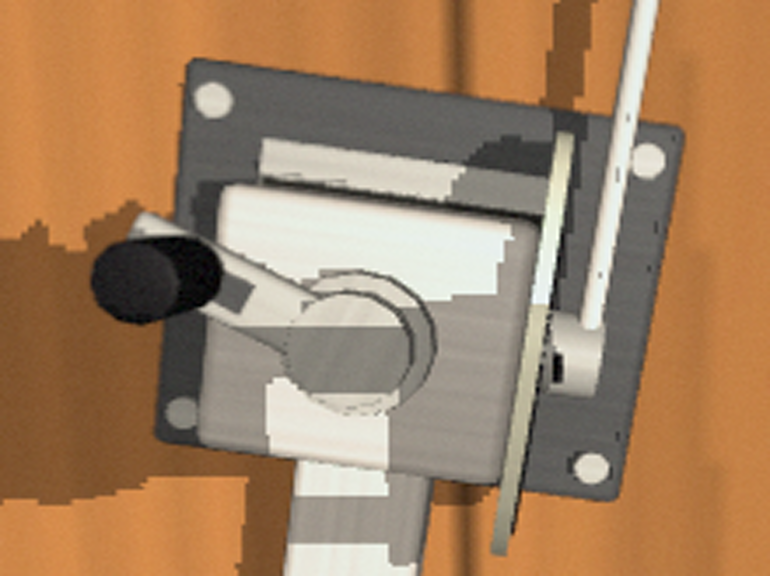

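View pics/s0zoom.png

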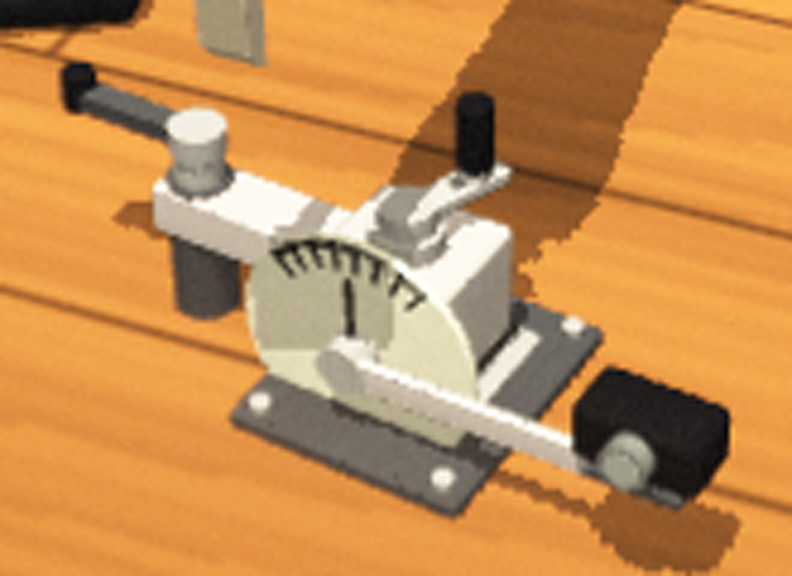

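```bash
python3 - <<'E'
from h import *
z=load('wrist0'); im=z['im']; g=cv2.cvtColor(im,cv2.COLOR_RGB2GRAY)
pts,u,v=cloud(z);P=np.full(z['d'].shape+(3,),np.nan);P[v,u]=pts
c=np.array([0.5857,0.0400]);yaw=np.deg2rad(-8.6);ex=np.array([np.cos(yaw),np.sin(yaw)]);ey=np.array([-ex[1],ex[0]])
S=np.stack([(P[...,:2]-c)@ex,(P[...,:2]-c)@ey,P[...,2]],-1)
def rep(n,m):
    q=S[m]; print(n,m.sum(),'mean',q.mean(0).round(4),'lo',np.percentile(q,2,axis=0).round(4),'hi',np.percentile(q,98,axis=0).round(4))
X,Y,Z=S[...,0],S[...,1],S[...,2]
rep('gbtop',(Z>.074)&(Z<.079)&(abs(X)<.06)&(abs(Y)<.045))
rep('dial',(Z>.02)&(X>.035)&(X<.056)&(abs(Y)<.075))
m=(Z>.085)&(X>.03)&(X<.058)&(abs(Y)<.075);rep('dialhi',m)
for zz in(.098,.1,.102,.104,.106,.108,.11): print(zz,((Z>zz)&(X>.03)&(X<.058)&(abs(Y)<.06)).sum(),end=' ')
print()
m=(Z>.134)&(X<0)&(abs(Y)<.05);rep('griptop',m); 
# hub: z hist
m=(Z>.085)&(Z<.12)&(np.hypot(X+.003,Y+.006)<.03); print(np.histogram(Z[m],bins=np.arange(.085,.12,.002)))
m=(Z>.15)&(abs(X-.06)<.1)&(Y>.1);
rep('camarm',(Z>.02)&(Y>.07)&(X>0.02))
rep('brake',(Z>.05)&(Y<-.05)&(Y>-.1)&(abs(X)<.05)&(Z<.1))
E
```

```text
gbtop 5052 mean [-0.0005 -0.0075  0.0756] lo [-0.0389 -0.0415  0.0742] hi [0.0323 0.0246 0.0772]
dial 15610 mean [ 0.0453 -0.004   0.2994] lo [ 0.0354 -0.0151  0.0528] hi [0.0555 0.0444 0.3419]
dialhi 18750 mean [ 0.0435 -0.0062  0.3193] lo [ 0.0306 -0.0109  0.1012] hi [5.720e-02 1.000e-04 3.419e-01]
0.098 18491 0.1 18429 0.102 18341 0.104 18178 0.106 18081 0.108 18080 0.11 18080 
griptop 23281 mean [-0.012  -0.0159  0.3047] lo [-0.0385 -0.0436  0.1383] hi [-6.000e-04  1.000e-04  3.412e-01]
(array([ 80, 327,  26,  15,  20,  96, 532, 819,  27,   0,   0,   0,   0,
         0,   0,   0,   0]), array([0.085, 0.087, 0.089, 0.091, 0.093, 0.095, 0.097, 0.099, 0.101,
       0.103, 0.105, 0.107, 0.109, 0.111, 0.113, 0.115, 0.117, 0.119]))
camarm 2755 mean [0.0524 0.1178 0.0829] lo [0.0344 0.0757 0.053 ] hi [0.0748 0.1376 0.0929]
brake 2160 mean [ 0.0014 -0.0741  0.0725] lo [-0.0162 -0.0989  0.0655] hi [ 0.0346 -0.0508  0.0747]
```

```bash
python3 - <<'E'
from h import *
z=load('wrist0'); im=z['im']; g=cv2.cvtColor(im,cv2.COLOR_RGB2GRAY)
pts,u,v=cloud(z);P=np.full(z['d'].shape+(3,),np.nan);P[v,u]=pts
V,U=np.mgrid[:480,:640]
c=np.array([0.5857,0.0400]);yaw=np.deg2rad(-8.6);ex=np.array([np.cos(yaw),np.sin(yaw)]);ey=np.array([-ex[1],ex[0]])
m=(P[...,2]>.096)&(P[...,2]<.103)&(U>235)&(U<290)&(V<215)&(V>160)
q=P[m][:,:2].astype(np.float32); print('hub circle',cv2.minEnclosingCircle(q),q.mean(0))
mm=m.astype(np.uint8)*255; 
m2=(P[...,2]>.132)&(P[...,2]<.142)&(U<235)&(U>180)&(V<190)&(V>140)
q2=P[m2][:,:2].astype(np.float32); print('grip',cv2.minEnclosingCircle(q2),q2.mean(0),P[m2][:,2].mean(),m2.sum())
vis=im.copy(); vis[m]=[255,0,0]; vis[m2]=[0,255,0]
cv2.imwrite('pics/v1.png',cv2.resize(vis[80:260,160:380],None,fx=3.5,fy=3.2,interpolation=cv2.INTER_NEAREST)[:,:,::-1])
E
```

```text
hub circle ((0.577114462852478, 0.03642044961452484), 0.019713953137397766) [0.5785447  0.03379295]
grip ((0.5464327931404114, 0.05082569643855095), 0.008985218591988087) [0.5473192  0.05112707] 0.13722881666843192 574
```

View pics/v1.png

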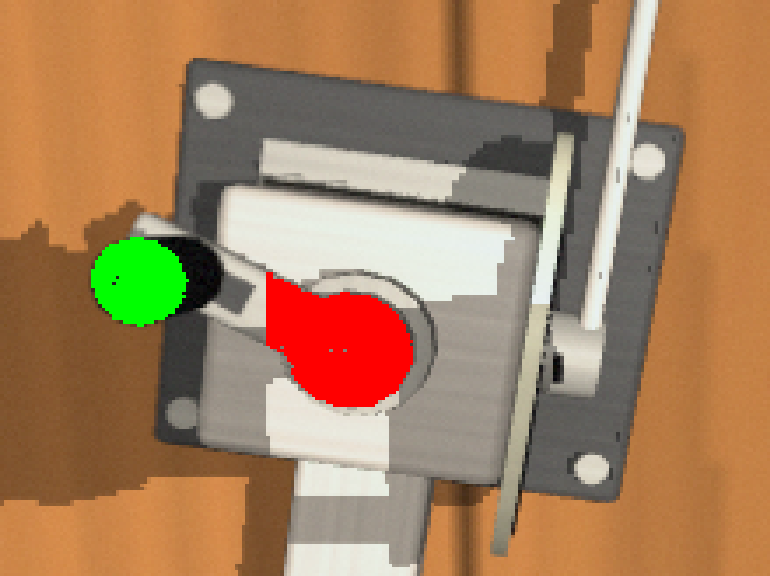

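Emit:
{"name": "step_arm", "arguments": {"series": [[[0.09, 0.01, 0.001, 0, 6.8], [0.09, 0.025, 0.002, 0, 13.6], [0.09, 0.045, 0.004, 0, 20.4], [0.09, 0.065, 0.006, -0.005, 27.2], [0.09, 0.085, 0.009, -0.015, 34], [0.09, 0.1, 0.012, -0.03, 40.8], [0.09, 0.106, 0.013, -0.05, 47.6], [0.09, 0.106, 0.013, -0.07, 54.4], [0.09, 0.106, 0.013, -0.09, 61.2], [0.09, 0.106, 0.013, -0.11, 68], [0.09, 0.106, 0.013, -0.125, 74.8], [0.09, 0.106, 0.013, -0.135, 81.4], [0.09, 0.106, 0.013, -0.138, 81.4], [0.09, 0.106, 0.013, -0.138, 81.4], [0.09, 0.106, 0.013, -0.138, 81.4]]]}}

```text
clock: 1.4
position: [0.7308, 0.013, 0.0806]
ee_rot: [0.242, 3.132, -0.002]
force: [-0.4, 0.0, 0.2]
width: 0.983
```

```bash
python3 - <<'E'
from h import *
o=observe();print(o['clock'],o['position'],o['joints'],o['force'])
snap('wrist','wd')
E
```

```text
1.4 [0.73082446 0.01295424 0.08058983] [ 0.07197195  0.74380818 -0.28501289  1.40005908  0.22517193  1.02953486
  1.15877383] [-0.35938987  0.04098963  0.19500811]
```

View pics/wd.png

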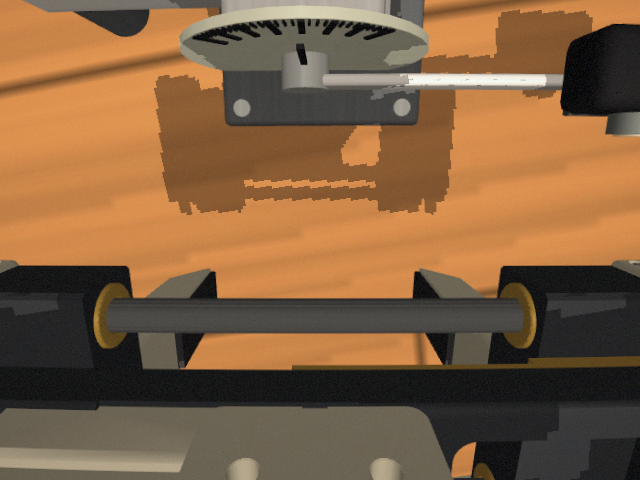

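The dial fills rows 8–70 and the pointer tip is near (302,44), seen foreshortened. I'll rectify it into the dial plane.

```bash
cat >> h.py <<'E'
C0=np.array([0.5857,0.0400]);YAW=np.deg2rad(-8.6);EX=np.array([np.cos(YAW),np.sin(YAW)]);EY=np.array([-EX[1],EX[0]])
def toS(P): return np.stack([(P[...,:2]-C0)@EX,(P[...,:2]-C0)@EY,P[...,2]],-1)
def fromS(S): S=np.asarray(S,float); return np.concatenate([C0+S[...,:1]*EX+S[...,1:2]*EY,S[...,2:]],-1)
def dial(z,x0,fn,yc=-0.008,zc=0.046,half=0.065,n=720):
    yy=np.linspace(yc-half,yc+half,n); zz=np.linspace(zc+half,zc-half,n)
    Y,Z=np.meshgrid(yy,zz); S=np.stack([np.full_like(Y,x0),Y,Z],-1).reshape(-1,3)
    p=proj(z,fromS(S)).astype(np.float32).reshape(n,n,2)
    w=cv2.remap(z['im'],p[...,0],p[...,1],cv2.INTER_CUBIC)
    cv2.imwrite(f'pics/{fn}.png',w[:,:,::-1]); return w
E
python3 - <<'E'
from h import *
z=load('wd');pts,u,v=cloud(z);P=np.full(z['d'].shape+(3,),np.nan);P[v,u]=pts;S=toS(P)
for uv in((300,20),(260,28),(340,28),(220,50),(230,30),(302,46),(301,55),(300,70),(195,35),(420,35),(304,9)): print(uv,S[uv[1],uv[0]].round(4))
dial(z,0.045,'dial0')
E
```

```text
(300, 20) [ 0.0383 -0.0088  0.1026]
(260, 28) [ 0.0381 -0.0243  0.0926]
(340, 28) [0.0384 0.0059 0.0931]
(220, 50) [ 0.0382 -0.0478  0.0597]
(230, 30) [ 0.0386 -0.0358  0.0926]
(302, 46) [ 0.0436 -0.0086  0.0886]
(301, 55) [ 0.0439 -0.0095  0.075 ]
(300, 70) [ 0.0469 -0.0106  0.058 ]
(195, 35) [ 0.0382 -0.0515  0.0849]
(420, 35) [0.0374 0.0397 0.0801]
(304, 9) [ 0.0353 -0.0073  0.1042]
```

View pics/dial0.png

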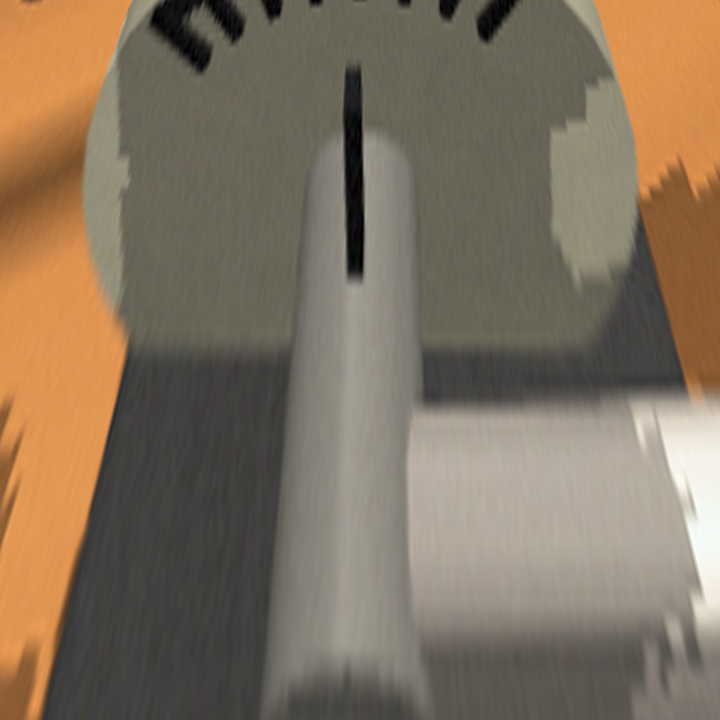

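```bash
python3 - <<'E'
from h import *
z=load('wd')
a=dial(z,0.0383,'dial0a',n=600);b=dial(z,0.0438,'dial0b',n=600)
cv2.imwrite('pics/dial0ab.png',np.hstack([a[:,100:500],b[:,100:500]])[:,:,::-1])
E
```

```text
(no output)
```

View pics/dial0ab.png

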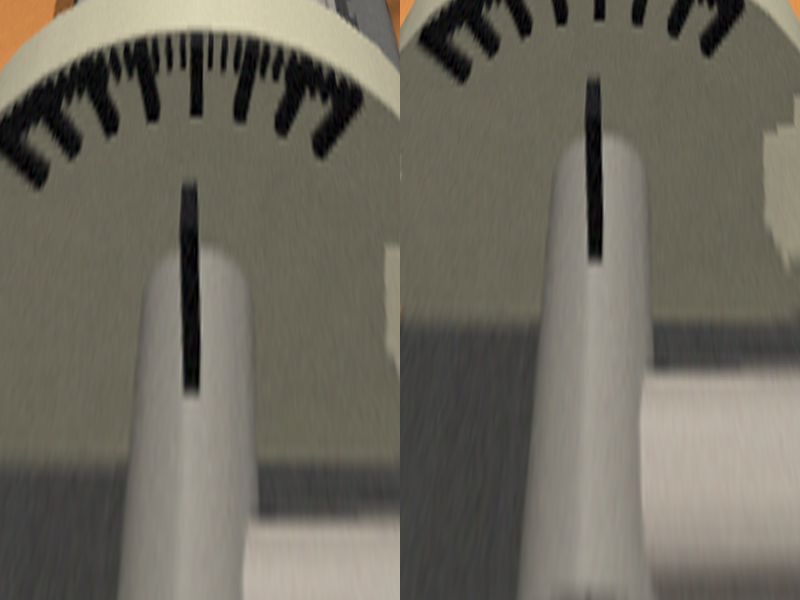

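```bash
cat >> h.py <<'E'
def line(w,r0,r1,c0,c1,thr=45):
    g=cv2.cvtColor(w,cv2.COLOR_RGB2GRAY).astype(float); out=[]
    for r in range(r0,r1):
        s=g[r,c0:c1]; k=np.clip(np.median(s)*0.8-s,0,None)
        if k.max()>25: out.append((r,c0+(k*np.arange(c1-c0)).sum()/k.sum()))
    o=np.array(out); p=np.polyfit(o[:,0],o[:,1],1); return p,o,np.std(o[:,1]-np.polyval(p,o[:,0]))
E
python3 - <<'E'
from h import *
z=load('wd')
a=dial(z,0.0383,'t',n=600);b=dial(z,0.0438,'t2',n=600)
s=130/600
for n,w,ar in(('mark',a,(70,112,280,310)),('ptr up',b,(90,150,275,312)),('ptr',b,(90,250,280,310))):
    p,o,sd=line(w,*ar); print(n,'slope deg',np.degrees(np.arctan(p[0])).round(2),'y mm at rows',[(r,round(-73+s*np.polyval(p,r),2)) for r in(o[0,0],o[-1,0])],'sd px',sd.round(2))
# neighbours
for cc in((130,165),(228,262)):
    p,o,sd=line(a,90,118,100+cc[0],100+cc[1]);print(np.degrees(np.arctan(p[0])),-73+s*np.polyval(p,90),-73+s*np.polyval(p,115))
E
```

```text
mark slope deg -0.52 y mm at rows [(np.float64(70.0), np.float64(-8.77)), (np.float64(111.0), np.float64(-8.85))] sd px 0.09
ptr up slope deg 0.3 y mm at rows [(np.float64(90.0), np.float64(-9.55)), (np.float64(149.0), np.float64(-9.49))] sd px 0.21
ptr slope deg 0.87 y mm at rows [(np.float64(90.0), np.float64(-9.55)), (np.float64(249.0), np.float64(-9.03))] sd px 0.23
7.778423882229041 -19.020601666207263 -18.280688574813176
-9.134047784492054 1.3973944242335534 0.5264832649887836
```

Emit:
{"name": "step_arm", "arguments": {"series": [[[0.09, 0, 0, 0.02, 0], [0.09, 0, 0, 0.045, 0], [0.09, -0.005, 0, 0.07, -3], [0.09, -0.02, -0.001, 0.08, -7], [0.09, -0.045, -0.003, 0.08, -11], [0.09, -0.07, -0.005, 0.08, -15], [0.09, -0.087, -0.006, 0.08, -17.4], [0.09, -0.093, -0.006, 0.08, -17.4], [0.09, -0.093, -0.006, 0.08, -17.4], [0.09, -0.093, -0.006, 0.08, -17.4]]]}}

```text
clock: 2.28
position: [0.6392, 0.0073, 0.1622]
ee_rot: [0.71, 3.057, -0.001]
force: [0.1, -0.7, -1.2]
width: 0.978
```

```bash
python3 - <<'E'
from h import *
o=observe();print(o['clock'],o['position'],o['joints'],o['force'])
snap('wrist','wg')
z=load('wg');pts,u,v=cloud(z);P=np.full(z['d'].shape+(3,),np.nan);P[v,u]=pts;S=toS(P)
m=(S[...,2]>.132)&(S[...,2]<.142)&(abs(S[...,0])<.06)&(abs(S[...,1])<.06)
print('griptop S',S[m].mean(0),m.sum(),cv2.minEnclosingCircle(P[m][:,:2].astype(np.float32)))
m=(S[...,2]>.097)&(S[...,2]<.103)&(np.hypot(S[...,0]+.002,S[...,1]+.0088)<.021)
q=P[m]; print('hub',m.sum(),q.mean(0))
v_,u_=np.nonzero(m);print(u_.min(),u_.max(),v_.min(),v_.max())
print('expected axis px',proj(z,fromS([[-.002,-.0088,.1]])))
E
```

```text
2.2833 [0.63923145 0.00732045 0.16215993] [ 0.06827425  0.51976186 -0.24602413  1.59129792  0.14218796  1.04533914
  0.89667685] [ 0.06437225 -0.68266822 -1.18152205]
griptop S [-0.03997015  0.0046599   0.13743226] 1155 ((0.5466376543045044, 0.05073309689760208), 0.009129954501986504)
hub 1864 [0.5790662  0.03286417 0.09945626]
285 330 116 171
expected axis px [[308.28588006 151.73167591]]
```

View pics/wg.png

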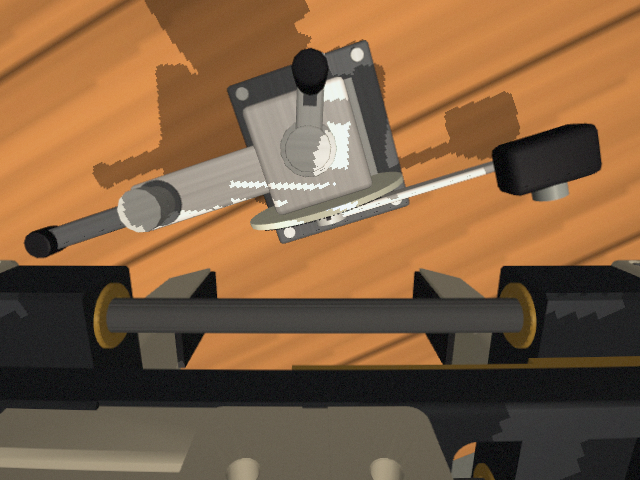

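The crank points straight up in the image: grip top at about (310,70), hub at (308,149). The lock knob is at (40,243) and the brake post at (148,208).

```bash
python3 - <<'E'
from h import *
z=load('wg'); cr=z['im'][35:190,240:380]
big=cv2.resize(cr,None,fx=3.8,fy=3.8,interpolation=cv2.INTER_CUBIC)
g=cv2.cvtColor(cr,cv2.COLOR_RGB2GRAY)
big=cv2.createCLAHE(3,(4,4)).apply(cv2.cvtColor(big,cv2.COLOR_RGB2GRAY))
cv2.imwrite('pics/wgz.png',big)
E
```

```text
(no output)
```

View pics/wgz.png

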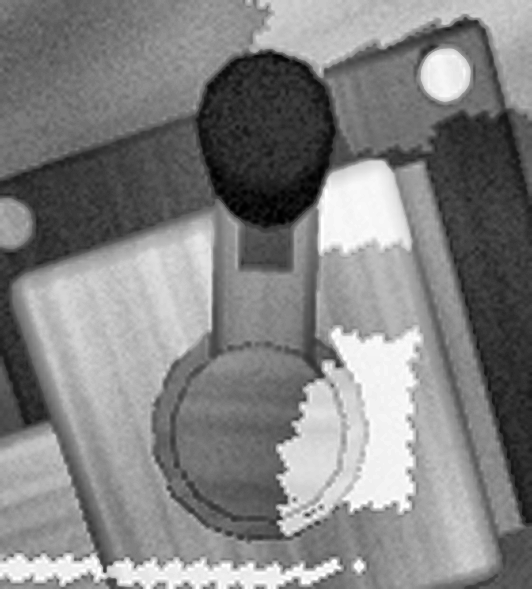

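```bash
python3 - <<'E'
from h import *
z=load('wg')
h=planeZ(z,(307.8,148.3),0.100)[0]; g=planeZ(z,(309.5,65.9),0.138)[0]
print('hub',h,toS(h),'grip',g,toS(g)); d=g-h; print(np.hypot(*d[:2])*1e3,np.degrees(np.arctan2(d[1],d[0])))
# crank arm direction
a=planeZ(z,[(240+(266.5)/3.8-.5,35+(320.5)/3.8-.5),],0.098)[0]; print(a, np.degrees(np.arctan2(*(a-h)[1::-1])))
# check scale: radius of discs
for pa,pb,hh in(((197,119),(334,119),.138),((172,432),(346,432),.1)):
    q=planeZ(z,[((x+.5)/3.8-.5+240,(y+.5)/3.8-.5+35) for x,y in(pa,pb)],hh); print('diam',np.linalg.norm(q[0]-q[1])*1e3, (q[0]+q[1])/2)
# from wrist0
w=load('wrist0')
print('w0 hub',planeZ(w,((351)/3.5-.5+160,(349.5)/3.2-.5+80),.1)); 
print('knob depth', world(z,(40,240)), 'S',toS(world(z,(40,240))),'post',toS(world(z,(139,208))))
print('S expected knob px',proj(z,fromS([[0,-.188,.11],[0,-.12,.11]])))
E
```

```text
hub [0.58047363 0.03223033 0.1       ] [-0.00400577 -0.00846384  0.1       ] grip [0.54615166 0.05091361 0.138     ] [-0.04073564  0.00487703  0.138     ]
39.07764561000745 151.43818002588952
[0.56564095 0.040757   0.098     ] 150.10724543058151
diam 17.168341861185276 [0.54616476 0.05090623 0.138     ]
diam 27.466168350299146 [0.58047232 0.03222161 0.1       ]
w0 hub [[0.58138053 0.03242723 0.1       ]]
knob depth [[ 0.55594625 -0.14107406  0.11008312]] S [[-0.00234224 -0.18348737  0.11008312]] post [[-0.00158058 -0.11903431  0.10308491]]
S expected knob px [[ 35.60347218 245.52417219]
 [133.37317787 212.95652507]]
```

Emit:
{"name": "step_arm", "arguments": {"series": [[[0.07, -0.01, 0.005, 0, 0], [0.05, -0.03, 0.014, 0, 0], [0.05, -0.055, 0.026, 0, 0], [0.05, -0.078, 0.0366, 0, 0], [0.05, -0.09, 0.042, 0, 0], [0.05, -0.0929, 0.0436, 0, -2], [0.05, -0.0929, 0.0436, -0.003, -2.4], [0.05, -0.0929, 0.0436, -0.012, -2.4], [0.05, -0.0929, 0.0436, -0.024, -2.4], [0.05, -0.0929, 0.0436, -0.034, -2.4], [0.05, -0.0929, 0.0436, -0.0382, -2.4], [0.05, -0.0929, 0.0436, -0.0382, -2.4], [0.05, -0.0929, 0.0436, -0.0382, -2.4]]]}}

```text
clock: 3.42
position: [0.5466, 0.0508, 0.1231]
ee_rot: [0.774, 3.043, -0.001]
force: [1.4, -0.3, 0.4]
width: 0.544
```

```bash
python3 - <<'E'
from h import *
o=observe();print(o['clock'],o['position'],o['ee_rot'],o['joints'],o['force'],o['width'])
s=load('scene0');im,d,P=snap('side','sg');z=load('sg');p=proj(z,[o['position']])[0];print(p)
u,v=p.astype(int);cv2.imwrite('pics/sgz.png',cv2.resize(im[v-70:v+60,u-80:u+80],None,fx=4.5,fy=4.5,interpolation=cv2.INTER_CUBIC)[:,:,::-1])
E
```

```text
3.4167 [0.54662455 0.05079114 0.12314596] [ 7.74365660e-01  3.04272094e+00 -1.25050706e-03] [ 0.00411586  0.43017485 -0.26215998  1.85902309  0.14404851  0.86925806
  0.74407644] [ 1.37464838 -0.27919738  0.39269352] 0.5440705033111943
[315.42634362 231.70006293]
```

View pics/sgz.png

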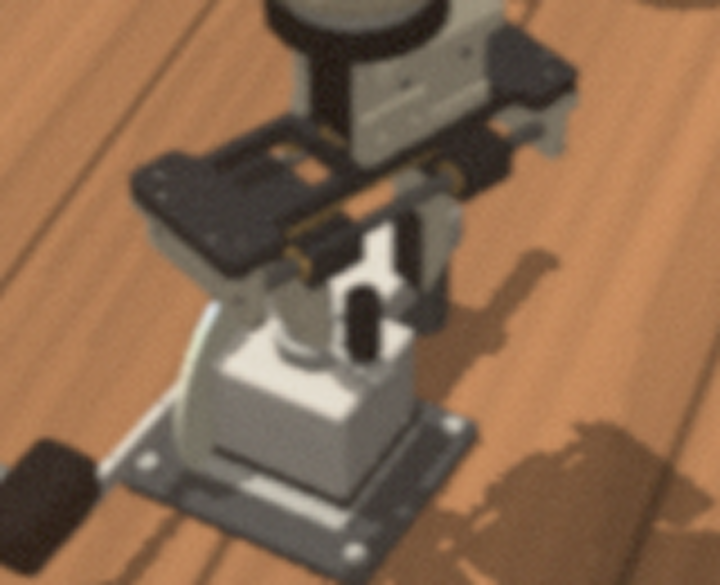

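Emit:
{"name": "step_arm", "arguments": {"series": [[[0.035, 0, 0, 0, 0], [0.025, 0, 0, 0, 0], [0.012, 0, 0, 0, 0], [0.01, 0, 0, 0, 0], [0.01, 0, 0, 0, 0], [0.01, 0, 0, 0, 0], [0.01, 0, 0, 0, 0]]], "squeeze": 3}}

```text
clock: 4.05
position: [0.5469, 0.0508, 0.1237]
ee_rot: [0.774, 3.042, -0.001]
force: [-0.6, -0.0, 1.0]
width: 0.192
```

Emit:
{"name": "step_arm", "arguments": {"series": [[[0.01, 0, 0, 0, 0], [0.01, 0, 0, 0, 0], [0.01, 0, 0, 0, 0]]], "squeeze": 9}}

```text
clock: 4.3
position: [0.5469, 0.0508, 0.1237]
ee_rot: [0.774, 3.042, -0.001]
force: [0.0, -0.1, 1.7]
width: 0.185
```

```bash
cat > plan.py <<'E'
import sys
from h import *
def plan(cx,cy,r,th1,step,n,hold=1,hand=0.01,zt=None):
    o=observe();p=o['position'];th0=np.degrees(np.arctan2(p[1]-cy,p[0]-cx))
    rows=[]
    for i in range(n+hold):
        t=np.radians(th0+min(i+1,n)*step) if th1 is None else np.radians(th0+(th1-th0)*min(i+1,n)/n)
        x=cx+r*np.cos(t);y=cy+r*np.sin(t)
        rows.append([hand,round(float(x-p[0]),4),round(float(y-p[1]),4),0.0 if zt is None else round(float(zt-p[2]),4),0])
    print('clock',o['clock'],'F',o['force'].round(1),'pos',p.round(4),'th0',round(th0,1),'r',round(float(np.hypot(p[0]-cx,p[1]-cy)),4),'w',o['width'])
    print(str([rows]))
E
python3 -c "
from plan import *
plan(.5807,.0323,.0386,None,6,10,hold=2)"
```

```text
clock 4.3 F [ 0.  -0.1  1.7] pos [0.5469 0.0508 0.1237] th0 151.3 r 0.0385 w 0.18506381573161565
[[[0.01, -0.0018, -0.0036, 0.0, 0], [0.01, -0.0032, -0.0074, 0.0, 0], [0.01, -0.0041, -0.0113, 0.0, 0], [0.01, -0.0047, -0.0153, 0.0, 0], [0.01, -0.0048, -0.0194, 0.0, 0], [0.01, -0.0045, -0.0234, 0.0, 0], [0.01, -0.0038, -0.0274, 0.0, 0], [0.01, -0.0026, -0.0313, 0.0, 0], [0.01, -0.0011, -0.035, 0.0, 0], [0.01, 0.0008, -0.0386, 0.0, 0], [0.01, 0.0008, -0.0386, 0.0, 0], [0.01, 0.0008, -0.0386, 0.0, 0]]]
```

Emit:
{"name": "step_arm", "arguments": {"series": [[[0.01, -0.0009, -0.0018, 0, 0], [0.01, -0.0023, -0.0052, 0, 0], [0.01, -0.0036, -0.0092, 0, 0], [0.01, -0.0044, -0.0131, 0, 0], [0.01, -0.0048, -0.0172, 0, 0], [0.01, -0.0048, -0.0194, 0, 0], [0.01, -0.0048, -0.0194, 0, 0]]]}}

```text
clock: 4.88
position: [0.542, 0.0305, 0.1238]
ee_rot: [0.776, 3.041, -0.001]
force: [0.0, 0.9, 1.3]
width: 0.19
```

```bash
python3 -c "
from plan import *
plan(.5807,.0323,.0386,None,6,10,hold=2)"
```

```text
clock 4.8833 F [0.  0.9 1.3] pos [0.542  0.0305 0.1238] th0 -177.3 r 0.0387 w 0.19007101665443418
[[[0.01, 0.0005, -0.004, 0.0, 0], [0.01, 0.0014, -0.008, 0.0, 0], [0.01, 0.0026, -0.0118, 0.0, 0], [0.01, 0.0042, -0.0155, 0.0, 0], [0.01, 0.0062, -0.019, 0.0, 0], [0.01, 0.0086, -0.0223, 0.0, 0], [0.01, 0.0113, -0.0253, 0.0, 0], [0.01, 0.0142, -0.028, 0.0, 0], [0.01, 0.0175, -0.0304, 0.0, 0], [0.01, 0.021, -0.0325, 0.0, 0], [0.01, 0.021, -0.0325, 0.0, 0], [0.01, 0.021, -0.0325, 0.0, 0]]]
```

Emit:
{"name": "step_arm", "arguments": {"series": [[[0.01, 0.0002, -0.002, 0, 0], [0.01, 0.0008, -0.006, 0, 0], [0.01, 0.002, -0.0099, 0, 0], [0.01, 0.0034, -0.0137, 0, 0], [0.01, 0.0052, -0.0173, 0, 0], [0.01, 0.0074, -0.0207, 0, 0], [0.01, 0.01, -0.0238, 0, 0], [0.01, 0.0127, -0.0267, 0, 0], [0.01, 0.0158, -0.0292, 0, 0], [0.01, 0.0192, -0.0315, 0, 0], [0.01, 0.021, -0.0325, 0, 0]]]}}

```text
clock: 5.8
position: [0.5635, -0.0028, 0.1237]
ee_rot: [0.777, 3.041, -0.002]
force: [-2.3, -0.7, 3.8]
width: 0.19
```

```bash
python3 -c "
from plan import *
plan(.5807,.0323,.0386,None,6,10,hold=2)"
```

```text
clock 5.8 F [-2.3 -0.7  3.8] pos [ 0.5635 -0.0028  0.1237] th0 -116.1 r 0.0391 w 0.19048146978195293
[[[0.01, 0.004, -0.0011, 0.0, 0], [0.01, 0.0078, -0.0023, 0.0, 0], [0.01, 0.0118, -0.0031, 0.0, 0], [0.01, 0.0158, -0.0034, 0.0, 0], [0.01, 0.0198, -0.0034, 0.0, 0], [0.01, 0.0239, -0.0029, 0.0, 0], [0.01, 0.0278, -0.002, 0.0, 0], [0.01, 0.0316, -0.0007, 0.0, 0], [0.01, 0.0353, 0.001, 0.0, 0], [0.01, 0.0387, 0.0031, 0.0, 0], [0.01, 0.0387, 0.0031, 0.0, 0], [0.01, 0.0387, 0.0031, 0.0, 0]]]
```

Emit:
{"name": "step_arm", "arguments": {"series": [[[0.01, 0.004, -0.0011, 0, 0], [0.01, 0.0078, -0.0023, 0, 0], [0.01, 0.0118, -0.0031, 0, 0], [0.01, 0.0158, -0.0034, 0, 0], [0.01, 0.0198, -0.0034, 0, 0], [0.01, 0.0239, -0.0029, 0, 0], [0.01, 0.0278, -0.002, 0, 0], [0.01, 0.0316, -0.0007, 0, 0], [0.01, 0.0353, 0.001, 0, 0], [0.01, 0.0387, 0.0031, 0, 0]]]}}

```text
clock: 6.63
position: [0.6029, 0.0002, 0.1238]
ee_rot: [0.777, 3.04, -0.002]
force: [-0.6, -4.0, 2.5]
width: 0.189
```

```bash
python3 -c "
from plan import *
plan(.5807,.0323,.0386,None,6,10,hold=2)"
```

```text
clock 6.6333 F [-0.6 -4.   2.5] pos [6.029e-01 2.000e-04 1.238e-01] th0 -55.3 r 0.0391 w 0.18852791095544663
[[[0.01, 0.0029, 0.0028, 0.0, 0], [0.01, 0.0059, 0.0056, 0.0, 0], [0.01, 0.0085, 0.0087, 0.0, 0], [0.01, 0.0108, 0.012, 0.0, 0], [0.01, 0.0127, 0.0156, 0.0, 0], [0.01, 0.0142, 0.0193, 0.0, 0], [0.01, 0.0153, 0.0232, 0.0, 0], [0.01, 0.0161, 0.0272, 0.0, 0], [0.01, 0.0164, 0.0312, 0.0, 0], [0.01, 0.0163, 0.0353, 0.0, 0], [0.01, 0.0163, 0.0353, 0.0, 0], [0.01, 0.0163, 0.0353, 0.0, 0]]]
```

Emit:
{"name": "step_arm", "arguments": {"series": [[[0.01, 0.0029, 0.0028, 0, 0], [0.01, 0.0059, 0.0056, 0, 0], [0.01, 0.0085, 0.0087, 0, 0], [0.01, 0.0108, 0.012, 0, 0], [0.01, 0.0127, 0.0156, 0, 0], [0.01, 0.0142, 0.0193, 0, 0], [0.01, 0.0153, 0.0232, 0, 0], [0.01, 0.0161, 0.0272, 0, 0], [0.01, 0.0164, 0.0312, 0, 0], [0.01, 0.0163, 0.0353, 0, 0]]]}}

```text
clock: 7.47
position: [0.6194, 0.0362, 0.1238]
ee_rot: [0.777, 3.04, -0.002]
force: [3.0, -1.3, 0.4]
width: 0.189
```

```bash
python3 -c "
from plan import *
plan(.5807,.0323,.0386,None,6,10,hold=2)"
```

```text
clock 7.4667 F [ 3.  -1.3  0.4] pos [0.6194 0.0362 0.1238] th0 5.7 r 0.0389 w 0.188797176523305
[[[0.01, -0.0009, 0.004, 0.0, 0], [0.01, -0.0019, 0.0079, 0.0, 0], [0.01, -0.0033, 0.0117, 0.0, 0], [0.01, -0.0051, 0.0153, 0.0, 0], [0.01, -0.0073, 0.0187, 0.0, 0], [0.01, -0.0099, 0.0218, 0.0, 0], [0.01, -0.0127, 0.0247, 0.0, 0], [0.01, -0.0158, 0.0272, 0.0, 0], [0.01, -0.0192, 0.0295, 0.0, 0], [0.01, -0.0228, 0.0313, 0.0, 0], [0.01, -0.0228, 0.0313, 0.0, 0], [0.01, -0.0228, 0.0313, 0.0, 0]]]
```

Emit:
{"name": "step_arm", "arguments": {"series": [[[0.01, -0.0007, 0.004, 0, 0], [0.01, -0.0017, 0.0079, 0, 0], [0.01, -0.0031, 0.0118, 0, 0], [0.01, -0.0049, 0.0155, 0, 0], [0.01, -0.0071, 0.0189, 0, 0], [0.01, -0.0097, 0.022, 0, 0], [0.01, -0.0125, 0.0249, 0, 0], [0.01, -0.0157, 0.0275, 0, 0], [0.01, -0.0191, 0.0298, 0, 0], [0.01, -0.0227, 0.0316, 0, 0]]]}}

```text
clock: 8.3
position: [0.5961, 0.0681, 0.1237]
ee_rot: [0.777, 3.041, -0.002]
force: [2.1, -2.0, -1.0]
width: 0.185
```

```bash
python3 -c "
from plan import *
plan(.5807,.0323,.0389,None,6,14,hold=0)"
```

```text
clock 8.3 F [ 2.1 -2.  -1. ] pos [0.5961 0.0681 0.1237] th0 66.7 r 0.039 w 0.18501315806807997
[[[0.01, -0.0039, 0.0013, 0.0, 0], [0.01, -0.0078, 0.0023, 0.0, 0], [0.01, -0.0118, 0.0029, 0.0, 0], [0.01, -0.0159, 0.0031, 0.0, 0], [0.01, -0.02, 0.0028, 0.0, 0], [0.01, -0.024, 0.0022, 0.0, 0], [0.01, -0.0279, 0.0011, 0.0, 0], [0.01, -0.0317, -0.0005, 0.0, 0], [0.01, -0.0353, -0.0023, 0.0, 0], [0.01, -0.0387, -0.0046, 0.0, 0], [0.01, -0.0418, -0.0072, 0.0, 0], [0.01, -0.0446, -0.0101, 0.0, 0], [0.01, -0.0472, -0.0133, 0.0, 0], [0.01, -0.0493, -0.0167, 0.0, 0]]]
```

```bash
cat > fit.py <<'E'
from h import *
from scipy.optimize import least_squares
D=np.array([l.split() for l in open('log.txt')],float)
q=D[:,:2]+D[:,2:]/9000
f=least_squares(lambda p:np.hypot(q[:,0]-p[0],q[:,1]-p[1])-p[2],[.5807,.0323,.039])
print(f.x.round(5),(f.fun*1e3).round(2))
E
cat > log.txt <<'E'
0.5469 0.0508 0 -0.1
0.542 0.0305 0 0.9
0.5635 -0.0028 -2.3 -0.7
0.6029 0.0002 -0.6 -4.0
0.6194 0.0362 3.0 -1.3
0.5961 0.0681 2.1 -2.0
E
python3 fit.py; python3 -c "
from plan import *
plan(.5808,.0321,.0390,None,7,20,hold=0,zt=.1237)"
```

```text
[0.58097 0.03196 0.039  ] [-0.07 -0.    0.09 -0.07 -0.01  0.07]
clock 8.3 F [ 2.1 -2.  -1. ] pos [0.5961 0.0681 0.1237] th0 66.9 r 0.0391 w 0.18501315806807997
[[[0.01, -0.0045, 0.0015, -0.0, 0], [0.01, -0.0092, 0.0025, -0.0, 0], [0.01, -0.0139, 0.003, -0.0, 0], [0.01, -0.0187, 0.0029, -0.0, 0], [0.01, -0.0234, 0.0022, -0.0, 0], [0.01, -0.028, 0.0009, -0.0, 0], [0.01, -0.0324, -0.0009, -0.0, 0], [0.01, -0.0365, -0.0033, -0.0, 0], [0.01, -0.0404, -0.0061, -0.0, 0], [0.01, -0.0438, -0.0094, -0.0, 0], [0.01, -0.0469, -0.013, -0.0, 0], [0.01, -0.0494, -0.017, -0.0, 0], [0.01, -0.0515, -0.0213, -0.0, 0], [0.01, -0.053, -0.0259, -0.0, 0], [0.01, -0.0539, -0.0305, -0.0, 0], [0.01, -0.0543, -0.0353, -0.0, 0], [0.01, -0.0541, -0.04, -0.0, 0], [0.01, -0.0533, -0.0447, -0.0, 0], [0.01, -0.052, -0.0493, -0.0, 0], [0.01, -0.0501, -0.0537, -0.0, 0]]]
```

Emit:
{"name": "step_arm", "arguments": {"series": [[[0.01, -0.0045, 0.0015, 0, 0], [0.01, -0.0092, 0.0025, 0, 0], [0.01, -0.0139, 0.003, 0, 0], [0.01, -0.0187, 0.0029, 0, 0], [0.01, -0.0234, 0.0022, 0, 0], [0.01, -0.028, 0.0009, 0, 0], [0.01, -0.0324, -0.0009, 0, 0], [0.01, -0.0365, -0.0033, 0, 0], [0.01, -0.0404, -0.0061, 0, 0], [0.01, -0.0438, -0.0094, 0, 0], [0.01, -0.0469, -0.013, 0, 0], [0.01, -0.0494, -0.017, 0, 0], [0.01, -0.0515, -0.0213, 0, 0], [0.01, -0.053, -0.0259, 0, 0], [0.01, -0.0539, -0.0305, 0, 0], [0.01, -0.0543, -0.0353, 0, 0], [0.01, -0.0541, -0.04, 0, 0], [0.01, -0.0533, -0.0447, 0, 0], [0.01, -0.052, -0.0493, 0, 0], [0.01, -0.0501, -0.0537, 0, 0]]]}}

```text
clock: 9.97
position: [0.5459, 0.0139, 0.1237]
ee_rot: [0.777, 3.041, -0.002]
force: [-1.3, 2.6, 1.8]
width: 0.191
```

```bash
python3 -c "
from plan import *
plan(.5810,.0320,.0390,None,7,20,hold=0,zt=.1237)"
```

```text
clock 9.9667 F [-1.3  2.6  1.8] pos [0.5459 0.0139 0.1237] th0 -152.7 r 0.0395 w 0.19059016413559307
[[[0.01, 0.0028, -0.0039, -0.0, 0], [0.01, 0.0058, -0.0076, -0.0, 0], [0.01, 0.0091, -0.011, -0.0, 0], [0.01, 0.0129, -0.014, -0.0, 0], [0.01, 0.0169, -0.0164, -0.0, 0], [0.01, 0.0213, -0.0184, -0.0, 0], [0.01, 0.0258, -0.0198, -0.0, 0], [0.01, 0.0305, -0.0206, -0.0, 0], [0.01, 0.0353, -0.0209, -0.0, 0], [0.01, 0.04, -0.0206, -0.0, 0], [0.01, 0.0447, -0.0197, -0.0, 0], [0.01, 0.0492, -0.0183, -0.0, 0], [0.01, 0.0535, -0.0163, -0.0, 0], [0.01, 0.0576, -0.0138, -0.0, 0], [0.01, 0.0613, -0.0108, -0.0, 0], [0.01, 0.0646, -0.0074, -0.0, 0], [0.01, 0.0675, -0.0036, -0.0, 0], [0.01, 0.0699, 0.0005, -0.0, 0], [0.01, 0.0718, 0.0049, -0.0, 0], [0.01, 0.0731, 0.0095, -0.0, 0]]]
```

Emit:
{"name": "step_arm", "arguments": {"series": [[[0.01, 0.0025, -0.004, 0, 0], [0.01, 0.0056, -0.0078, 0, 0], [0.01, 0.009, -0.0112, 0, 0], [0.01, 0.0129, -0.0141, 0, 0], [0.01, 0.0169, -0.0165, 0, 0], [0.01, 0.0213, -0.0185, 0, 0], [0.01, 0.0258, -0.0199, 0, 0], [0.01, 0.0305, -0.0207, 0, 0], [0.01, 0.0353, -0.021, 0, 0], [0.01, 0.04, -0.0207, 0, 0], [0.01, 0.0447, -0.0198, 0, 0], [0.01, 0.0492, -0.0184, 0, 0], [0.01, 0.0535, -0.0164, 0, 0], [0.01, 0.0576, -0.0139, 0, 0], [0.01, 0.0613, -0.0109, 0, 0], [0.01, 0.0646, -0.0075, 0, 0], [0.01, 0.0675, -0.0037, 0, 0], [0.01, 0.0699, 0.0004, 0, 0], [0.01, 0.0718, 0.0048, 0, 0], [0.01, 0.0731, 0.0094, 0, 0]]]}}

```text
clock: 11.63
position: [0.6194, 0.0238, 0.1237]
ee_rot: [0.777, 3.041, -0.002]
force: [0.4, -1.8, 1.9]
width: 0.189
```

```bash
python3 -c "
from plan import *
plan(.5810,.0320,.0390,None,7,20,hold=0,zt=.1237)"
```

```text
clock 11.6333 F [ 0.4 -1.8  1.9] pos [0.6194 0.0238 0.1237] th0 -12.1 r 0.0393 w 0.18924062344715897
[[[0.01, 0.0004, 0.0048, -0.0, 0], [0.01, 0.0005, 0.0095, -0.0, 0], [0.01, 0.0001, 0.0143, -0.0, 0], [0.01, -0.0009, 0.0189, -0.0, 0], [0.01, -0.0025, 0.0234, -0.0, 0], [0.01, -0.0046, 0.0277, -0.0, 0], [0.01, -0.0073, 0.0317, -0.0, 0], [0.01, -0.0104, 0.0353, -0.0, 0], [0.01, -0.0139, 0.0385, -0.0, 0], [0.01, -0.0177, 0.0413, -0.0, 0], [0.01, -0.0219, 0.0435, -0.0, 0], [0.01, -0.0263, 0.0453, -0.0, 0], [0.01, -0.031, 0.0465, -0.0, 0], [0.01, -0.0357, 0.0471, -0.0, 0], [0.01, -0.0404, 0.0472, -0.0, 0], [0.01, -0.0452, 0.0466, -0.0, 0], [0.01, -0.0498, 0.0455, -0.0, 0], [0.01, -0.0543, 0.0439, -0.0, 0], [0.01, -0.0585, 0.0417, -0.0, 0], [0.01, -0.0624, 0.039, -0.0, 0]]]
```

Emit:
{"name": "step_arm", "arguments": {"series": [[[0.01, 0.0006, 0.0047, 0, 0], [0.01, 0.0007, 0.0095, 0, 0], [0.01, 0.0003, 0.0143, 0, 0], [0.01, -0.0008, 0.0189, 0, 0], [0.01, -0.0025, 0.0234, 0, 0], [0.01, -0.0046, 0.0277, 0, 0], [0.01, -0.0073, 0.0317, 0, 0], [0.01, -0.0104, 0.0353, 0, 0], [0.01, -0.0139, 0.0385, 0, 0], [0.01, -0.0177, 0.0413, 0, 0], [0.01, -0.0219, 0.0435, 0, 0], [0.01, -0.0263, 0.0453, 0, 0], [0.01, -0.031, 0.0465, 0, 0], [0.01, -0.0357, 0.0471, 0, 0], [0.01, -0.0404, 0.0472, 0, 0], [0.01, -0.0452, 0.0466, 0, 0], [0.01, -0.0498, 0.0455, 0, 0], [0.01, -0.0543, 0.0439, 0, 0], [0.01, -0.0585, 0.0417, 0, 0], [0.01, -0.0624, 0.039, 0, 0]]]}}

```text
clock: 13.3
position: [0.5566, 0.0628, 0.1238]
ee_rot: [0.776, 3.041, -0.001]
force: [2.0, 0.9, -2.2]
width: 0.19
```

```bash
python3 -c "
from plan import *
plan(.5810,.0320,.0391,None,7,20,hold=0,zt=.1237)"
```

```text
clock 13.3 F [ 2.   0.9 -2.2] pos [0.5566 0.0628 0.1238] th0 128.4 r 0.0393 w 0.1895688300614063
[[[0.01, -0.0034, -0.0033, -0.0001, 0], [0.01, -0.0066, -0.0069, -0.0001, 0], [0.01, -0.0092, -0.0109, -0.0001, 0], [0.01, -0.0114, -0.0151, -0.0001, 0], [0.01, -0.0131, -0.0196, -0.0001, 0], [0.01, -0.0141, -0.0243, -0.0001, 0], [0.01, -0.0146, -0.029, -0.0001, 0], [0.01, -0.0146, -0.0338, -0.0001, 0], [0.01, -0.0139, -0.0385, -0.0001, 0], [0.01, -0.0127, -0.0431, -0.0001, 0], [0.01, -0.0109, -0.0476, -0.0001, 0], [0.01, -0.0086, -0.0517, -0.0001, 0], [0.01, -0.0058, -0.0556, -0.0001, 0], [0.01, -0.0025, -0.0591, -0.0001, 0], [0.01, 0.0011, -0.0622, -0.0001, 0], [0.01, 0.0051, -0.0648, -0.0001, 0], [0.01, 0.0094, -0.0669, -0.0001, 0], [0.01, 0.0139, -0.0684, -0.0001, 0], [0.01, 0.0186, -0.0694, -0.0001, 0], [0.01, 0.0234, -0.0699, -0.0001, 0]]]
```

Emit:
{"name": "step_arm", "arguments": {"series": [[[0.01, -0.0034, -0.0033, 0, 0], [0.01, -0.0066, -0.0069, 0, 0], [0.01, -0.0092, -0.0109, 0, 0], [0.01, -0.0114, -0.0151, 0, 0], [0.01, -0.0131, -0.0196, 0, 0], [0.01, -0.0141, -0.0243, 0, 0], [0.01, -0.0146, -0.029, 0, 0], [0.01, -0.0146, -0.0338, 0, 0], [0.01, -0.0139, -0.0385, 0, 0], [0.01, -0.0127, -0.0431, 0, 0], [0.01, -0.0109, -0.0476, 0, 0], [0.01, -0.0086, -0.0517, 0, 0], [0.01, -0.0058, -0.0556, 0, 0], [0.01, -0.0025, -0.0591, 0, 0], [0.01, 0.0011, -0.0622, 0, 0], [0.01, 0.0051, -0.0648, 0, 0], [0.01, 0.0094, -0.0669, 0, 0], [0.01, 0.0139, -0.0684, 0, 0], [0.01, 0.0186, -0.0694, 0, 0], [0.01, 0.0234, -0.0699, 0, 0]]]}}

```text
clock: 14.97
position: [0.5804, -0.0076, 0.1237]
ee_rot: [0.777, 3.041, -0.002]
force: [-2.6, -0.3, 3.2]
width: 0.189
```

```bash
python3 -c "
from plan import *
plan(.5810,.0320,.0391,None,7,20,hold=0,zt=.1237)"
```

```text
clock 14.9667 F [-2.6 -0.3  3.2] pos [ 0.5804 -0.0076  0.1237] th0 -90.9 r 0.0396 w 0.18878541280215413
[[[0.01, 0.0048, 0.0008, -0.0, 0], [0.01, 0.0095, 0.0015, -0.0, 0], [0.01, 0.0141, 0.0029, -0.0, 0], [0.01, 0.0184, 0.0048, -0.0, 0], [0.01, 0.0225, 0.0073, -0.0, 0], [0.01, 0.0263, 0.0102, -0.0, 0], [0.01, 0.0297, 0.0135, -0.0, 0], [0.01, 0.0327, 0.0173, -0.0, 0], [0.01, 0.0352, 0.0213, -0.0, 0], [0.01, 0.0372, 0.0257, -0.0, 0], [0.01, 0.0386, 0.0302, -0.0, 0], [0.01, 0.0394, 0.0349, -0.0, 0], [0.01, 0.0397, 0.0397, -0.0, 0], [0.01, 0.0394, 0.0445, -0.0, 0], [0.01, 0.0386, 0.0492, -0.0, 0], [0.01, 0.0371, 0.0537, -0.0, 0], [0.01, 0.0351, 0.058, -0.0, 0], [0.01, 0.0326, 0.0621, -0.0, 0], [0.01, 0.0296, 0.0658, -0.0, 0], [0.01, 0.0262, 0.0692, -0.0, 0]]]
```

Emit:
{"name": "step_arm", "arguments": {"series": [[[0.01, 0.0048, 0.0003, 0, 0], [0.01, 0.0095, 0.0012, 0, 0], [0.01, 0.0141, 0.0027, 0, 0], [0.01, 0.0184, 0.0047, 0, 0], [0.01, 0.0225, 0.0072, 0, 0], [0.01, 0.0263, 0.0101, 0, 0], [0.01, 0.0297, 0.0135, 0, 0], [0.01, 0.0327, 0.0173, 0, 0], [0.01, 0.0352, 0.0213, 0, 0], [0.01, 0.0372, 0.0257, 0, 0], [0.01, 0.0386, 0.0302, 0, 0], [0.01, 0.0394, 0.0349, 0, 0], [0.01, 0.0397, 0.0397, 0, 0], [0.01, 0.0394, 0.0445, 0, 0], [0.01, 0.0386, 0.0492, 0, 0], [0.01, 0.0371, 0.0537, 0, 0], [0.01, 0.0351, 0.058, 0, 0], [0.01, 0.0326, 0.0621, 0, 0], [0.01, 0.0296, 0.0658, 0, 0], [0.01, 0.0262, 0.0692, 0, 0]]]}}

```text
clock: 16.63
position: [0.6063, 0.0622, 0.1237]
ee_rot: [0.777, 3.041, -0.002]
force: [2.0, -1.4, -0.1]
width: 0.186
```

```bash
python3 -c "
from plan import *
plan(.5810,.0320,.0391,None,7,20,hold=0,zt=.1237)"
```

```text
clock 16.6333 F [ 2.  -1.4 -0.1] pos [0.6063 0.0622 0.1237] th0 50.0 r 0.0394 w 0.18602541178634566
[[[0.01, -0.004, 0.0026, -0.0, 0], [0.01, -0.0082, 0.005, -0.0, 0], [0.01, -0.0126, 0.0068, -0.0, 0], [0.01, -0.0172, 0.0081, -0.0, 0], [0.01, -0.0219, 0.0088, -0.0, 0], [0.01, -0.0267, 0.0089, -0.0, 0], [0.01, -0.0314, 0.0085, -0.0, 0], [0.01, -0.0361, 0.0074, -0.0, 0], [0.01, -0.0406, 0.0058, -0.0, 0], [0.01, -0.0449, 0.0037, -0.0, 0], [0.01, -0.0488, 0.0011, -0.0, 0], [0.01, -0.0525, -0.002, -0.0, 0], [0.01, -0.0557, -0.0056, -0.0, 0], [0.01, -0.0585, -0.0094, -0.0, 0], [0.01, -0.0607, -0.0136, -0.0, 0], [0.01, -0.0625, -0.0181, -0.0, 0], [0.01, -0.0637, -0.0227, -0.0, 0], [0.01, -0.0643, -0.0274, -0.0, 0], [0.01, -0.0644, -0.0322, -0.0, 0], [0.01, -0.0638, -0.0369, -0.0, 0]]]
```

Emit:
{"name": "step_arm", "arguments": {"series": [[[0.01, -0.004, 0.0028, 0, 0], [0.01, -0.0082, 0.0051, 0, 0], [0.01, -0.0126, 0.0068, 0, 0], [0.01, -0.0172, 0.0081, 0, 0], [0.01, -0.0219, 0.0088, 0, 0], [0.01, -0.0267, 0.0089, 0, 0], [0.01, -0.0314, 0.0085, 0, 0], [0.01, -0.0361, 0.0074, 0, 0], [0.01, -0.0406, 0.0058, 0, 0], [0.01, -0.0449, 0.0037, 0, 0], [0.01, -0.0488, 0.0011, 0, 0], [0.01, -0.0525, -0.002, 0, 0], [0.01, -0.0557, -0.0056, 0, 0], [0.01, -0.0585, -0.0094, 0, 0], [0.01, -0.0607, -0.0136, 0, 0], [0.01, -0.0625, -0.0181, 0, 0], [0.01, -0.0637, -0.0227, 0, 0], [0.01, -0.0643, -0.0274, 0, 0], [0.01, -0.0644, -0.0322, 0, 0], [0.01, -0.0638, -0.0369, 0, 0]]]}}

```text
clock: 18.3
position: [0.5423, 0.0248, 0.1237]
ee_rot: [0.777, 3.041, -0.002]
force: [0.3, 2.4, 1.7]
width: 0.185
```

```bash
python3 -c "
from plan import *
plan(.5810,.0320,.0391,None,7,20,hold=0,zt=.1237)"
```

```text
clock 18.3 F [0.3 2.4 1.7] pos [0.5423 0.0248 0.1237] th0 -169.5 r 0.0394 w 0.18491340965124967
[[[0.01, 0.0014, -0.0046, -0.0, 0], [0.01, 0.0031, -0.009, -0.0, 0], [0.01, 0.0054, -0.0133, -0.0, 0], [0.01, 0.0081, -0.0172, -0.0, 0], [0.01, 0.0113, -0.0207, -0.0, 0], [0.01, 0.0149, -0.0238, -0.0, 0], [0.01, 0.0189, -0.0265, -0.0, 0], [0.01, 0.0231, -0.0287, -0.0, 0], [0.01, 0.0276, -0.0303, -0.0, 0], [0.01, 0.0323, -0.0314, -0.0, 0], [0.01, 0.037, -0.0319, -0.0, 0], [0.01, 0.0418, -0.0318, -0.0, 0], [0.01, 0.0465, -0.0311, -0.0, 0], [0.01, 0.0511, -0.0299, -0.0, 0], [0.01, 0.0556, -0.0281, -0.0, 0], [0.01, 0.0597, -0.0258, -0.0, 0], [0.01, 0.0636, -0.023, -0.0, 0], [0.01, 0.0671, -0.0197, -0.0, 0], [0.01, 0.0701, -0.0161, -0.0, 0], [0.01, 0.0727, -0.0121, -0.0, 0]]]
```

Emit:
{"name": "step_arm", "arguments": {"series": [[[0.01, 0.0012, -0.0046, 0, 0], [0.01, 0.003, -0.009, 0, 0], [0.01, 0.0053, -0.0133, 0, 0], [0.01, 0.0081, -0.0172, 0, 0], [0.01, 0.0113, -0.0207, 0, 0], [0.01, 0.0149, -0.0238, 0, 0], [0.01, 0.0189, -0.0265, 0, 0], [0.01, 0.0231, -0.0287, 0, 0], [0.01, 0.0276, -0.0303, 0, 0], [0.01, 0.0323, -0.0314, 0, 0], [0.01, 0.037, -0.0319, 0, 0], [0.01, 0.0418, -0.0318, 0, 0], [0.01, 0.0465, -0.0311, 0, 0], [0.01, 0.0511, -0.0299, 0, 0], [0.01, 0.0556, -0.0281, 0, 0], [0.01, 0.0597, -0.0258, 0, 0], [0.01, 0.0636, -0.023, 0, 0], [0.01, 0.0671, -0.0197, 0, 0], [0.01, 0.0701, -0.0161, 0, 0], [0.01, 0.0727, -0.0121, 0, 0]]]}}

```text
clock: 19.97
position: [0.6155, 0.013, 0.1238]
ee_rot: [0.777, 3.041, -0.002]
force: [-0.2, -1.9, 1.4]
width: 0.187
```

```bash
python3 -c "
from plan import *
plan(.5810,.0320,.0391,31,None,9,hold=2,zt=.1237)"
```

```text
clock 19.9667 F [-0.2 -1.9  1.4] pos [0.6155 0.013  0.1238] th0 -28.9 r 0.0394 w 0.18698476343948528
[[[0.01, 0.0017, 0.0043, -0.0001, 0], [0.01, 0.0031, 0.0085, -0.0001, 0], [0.01, 0.0041, 0.013, -0.0001, 0], [0.01, 0.0045, 0.0175, -0.0001, 0], [0.01, 0.0045, 0.022, -0.0001, 0], [0.01, 0.0038, 0.0265, -0.0001, 0], [0.01, 0.0027, 0.0309, -0.0001, 0], [0.01, 0.0011, 0.0352, -0.0001, 0], [0.01, -0.001, 0.0392, -0.0001, 0], [0.01, -0.001, 0.0392, -0.0001, 0], [0.01, -0.001, 0.0392, -0.0001, 0]]]
```

Emit:
{"name": "step_arm", "arguments": {"series": [[[0.01, 0.0017, 0.0043, 0, 0], [0.01, 0.0031, 0.0085, 0, 0], [0.01, 0.0041, 0.013, 0, 0], [0.01, 0.0045, 0.0175, 0, 0], [0.01, 0.0045, 0.022, 0, 0], [0.01, 0.0038, 0.0265, 0, 0], [0.01, 0.0027, 0.0309, 0, 0], [0.01, 0.0011, 0.0352, 0, 0], [0.01, -0.0006, 0.0384, 0, 0], [0.01, -0.001, 0.0392, 0, 0], [0.01, -0.001, 0.0392, 0, 0]]]}}

```text
clock: 20.88
position: [0.6142, 0.0528, 0.1237]
ee_rot: [0.776, 3.041, -0.001]
force: [1.5, 0.3, -0.1]
width: 0.184
```

```bash
python3 - <<'E'
from h import *
o=observe();p=o['position'];print(o['clock'],p,o['force'],np.degrees(np.arctan2(p[1]-.032,p[0]-.581)))
im,d,P=snap('scene','s1')
cv2.imwrite('pics/s1zoom.png',cv2.resize(im[215:335,220:385],None,fx=4.8,fy=4.8,interpolation=cv2.INTER_CUBIC)[:,:,::-1])
E
```

```text
20.8833 [0.61422033 0.05278644 0.12372748] [ 1.52832563  0.3078709  -0.06564542] 32.03481566832141
```

View pics/s1zoom.png

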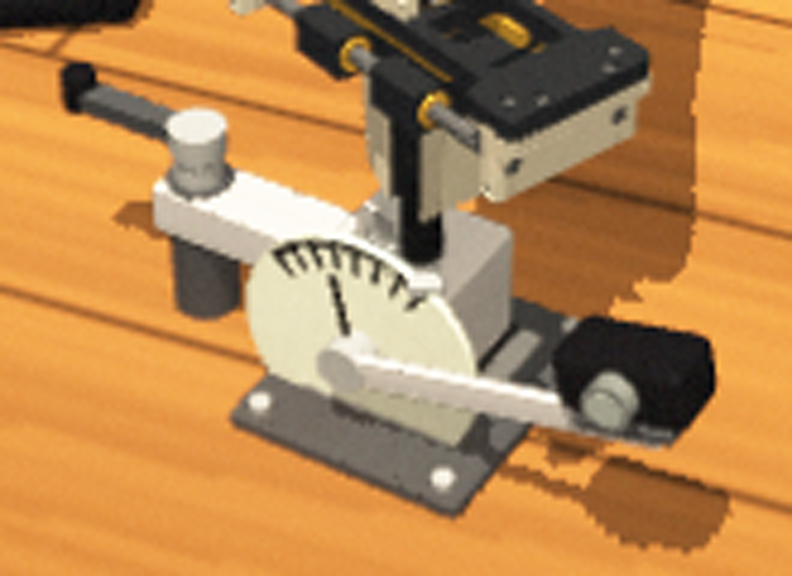

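The scene zoom shows the pointer lying along the next long mark, at (330,280) in the zoom. I'll release, then check closely with the wrist camera.

Emit:
{"name": "step_arm", "arguments": {"series": [[[0.03, 0, 0, 0, 0], [0.05, 0, 0, 0, 0], [0.05, 0, 0, 0, 0], [0.05, 0, 0, 0.01, 0], [0.05, 0, 0, 0.03, 0], [0.05, 0, 0, 0.05, 0], [0.05, 0.01, -0.004, 0.06, 4], [0.05, 0.035, -0.012, 0.06, 9], [0.05, 0.065, -0.022, 0.055, 14], [0.05, 0.09, -0.031, 0.04, 18], [0.05, 0.108, -0.037, 0.015, 19.8], [0.05, 0.116, -0.04, -0.015, 19.8], [0.05, 0.1166, -0.0398, -0.035, 19.8], [0.05, 0.1166, -0.0398, -0.043, 19.8], [0.05, 0.1166, -0.0398, -0.0431, 19.8], [0.05, 0.1166, -0.0398, -0.0431, 19.8]]]}}

```text
clock: 22.27
position: [0.7311, 0.0131, 0.0818]
ee_rot: [0.241, 3.129, 0.0]
force: [0.6, 0.5, 1.0]
width: 0.549
```

```bash
python3 - <<'E'
from h import *
o=observe();print(o['clock'],o['position'],o['force'],o['width'])
snap('wrist','wd1'); z=load('wd1')
a=dial(z,0.0383,'t',n=600);b=dial(z,0.0438,'t2',n=600)
cv2.imwrite('pics/dial1ab.png',np.hstack([a[:,100:500],b[:,100:500]])[:,:,::-1])
E
```

```text
22.2667 [0.73109057 0.01314985 0.08175284] [0.61897061 0.52413088 0.95350404] 0.548804063082571
```

View pics/dial1ab.png

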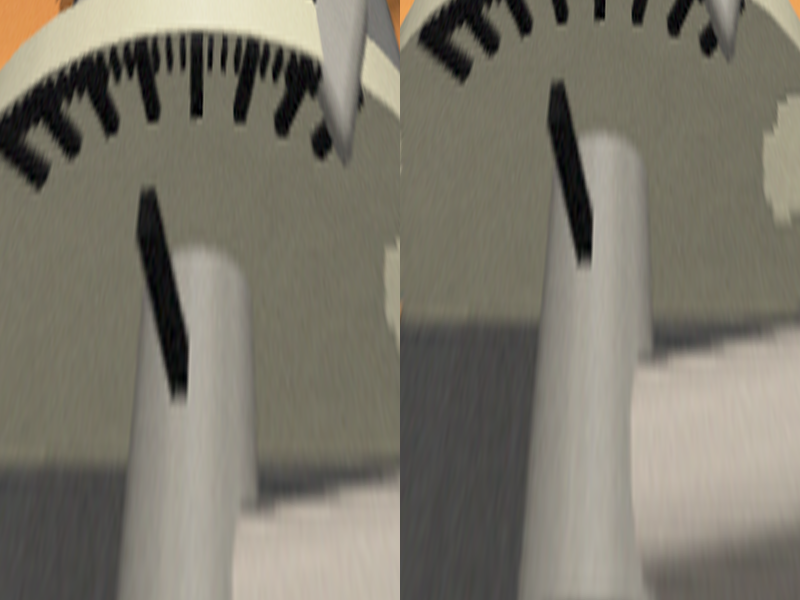

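View pics/wd1.png

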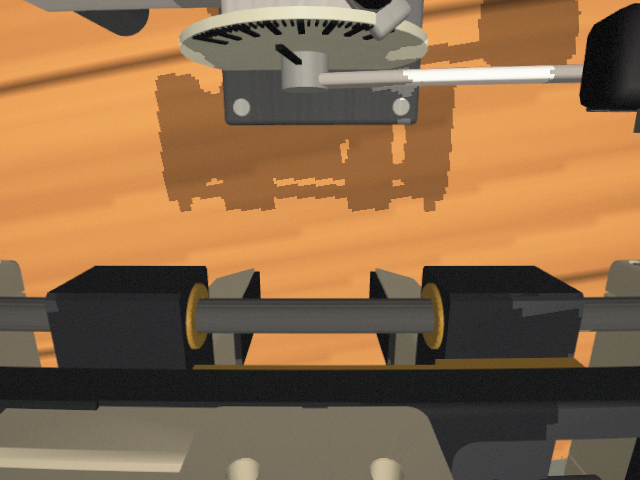

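```bash
python3 - <<'E'
from h import *
s=130/600
for fn,ar in(('wd',(95,140,275,312)),('wd1',(95,140,240,285)),('wd',(95,240,280,312)),('wd1',(95,240,240,300))):
    z=load(fn);b=dial(z,0.0438,'t2',n=600);a=dial(z,0.0383,'t',n=600)
    p,o,sd=line(b,*ar); 
    y=-73+s*np.polyval(p,100); zz=111-s*100
    pm,om,_=line(a,70,112,280,310); ym=-73+s*np.polyval(pm,90)
    print(fn,'slope',np.degrees(np.arctan(p[0])).round(2),'y@row100',y.round(2),'z',round(zz,2),'mark y',ym.round(2),'ang',[np.degrees(np.arctan2(ym-y,zz-pz)).round(2) for pz in(49,50.7,52.5)])
    if fn=='wd1':
        for cc in((130,165),(228,262)):
            pq,oq,_=line(a,90,118,100+cc[0],100+cc[1]); print('mark',-73+s*np.polyval(pq,90).round(2),-73+s*np.polyval(pq,115))
# pivot centre from depth: cylinder
z=load('wd1');pts,u,v=cloud(z);S=toS(pts)
m=(S[:,0]>.04)&(S[:,0]<.07)&(abs(S[:,1]+.009)<.02)&(S[:,2]>.03)&(S[:,2]<.09)&(u<330)
q=S[m];print(m.sum(),q.min(0),q.max(0))
m&=(S[:,0]>.052);q=S[m];print('barrel y',np.percentile(q[:,1],[1,99]),'z',np.percentile(q[:,2],[1,50,99]))
E
```

```text
wd slope 0.39 y@row100 -9.56 z 89.33 mark y -8.81 ang [np.float64(1.07), np.float64(1.11), np.float64(1.17)]
wd1 slope 5.63 y@row100 -17.05 z 89.33 mark y -8.81 ang [np.float64(11.54), np.float64(12.03), np.float64(12.6)]
mark -19.156166666666664 -18.227732818928793
mark 1.44016666666667 0.503147414171238
wd slope 1.04 y@row100 -9.59 z 89.33 mark y -8.81 ang [np.float64(1.1), np.float64(1.15), np.float64(1.21)]
wd1 slope 10.88 y@row100 -17.43 z 89.33 mark y -8.81 ang [np.float64(12.06), np.float64(12.57), np.float64(13.17)]
mark -19.156166666666664 -18.227732818928793
mark 1.44016666666667 0.503147414171238
1886 [ 0.04000017 -0.02059097  0.0350363 ] [0.05461418 0.00397888 0.0885662 ]
barrel y [-0.0198871   0.00353533] z [0.03575131 0.05248727 0.0576185 ]
```

```bash
python3 - <<'E'
from h import *
s=130/600
for x in(.0438,.045,.046):
  for fn in('wd','wd1'):
    z=load(fn);b=dial(z,x,'t2',n=600);g=cv2.cvtColor(b,cv2.COLOR_RGB2GRAY)
    m=(g<40).astype(np.uint8); n,l,st,ce=cv2.connectedComponentsWithStats(m)
    k=[i for i in range(1,n) if 200<ce[i][0]<330 and 80<ce[i][1]<300 and st[i][4]>600]
    i=max(k,key=lambda i:st[i][4]); v,u=np.nonzero(l==i); y=-73+s*u; zz=111-s*v
    d=np.c_[u,v].astype(np.float32); vx,vy,x0,y0=cv2.fitLine(d,cv2.DIST_L2,0,.01,.01).ravel()
    yt=-73+s*(x0+vx/vy*(v.min()-y0)); yb=-73+s*(x0+vx/vy*(v.max()-y0))
    print(x,fn,'area',st[i][4],'z',zz.max().round(1),zz.min().round(1),'tip y',yt.round(2),'bot y',yb.round(2),'asin tip',np.degrees(np.arcsin((-8.82-yt)/43)).round(2),'line',np.degrees(np.arctan(vx/vy)).round(2),'rmean',np.degrees(np.arctan2(-8.82-y.mean(),zz.mean()-46)).round(2))
z=load('wd1');a=dial(z,.0383,'t',n=600)
# marks: fit radial scale
for zc in(.046,):
  for r in(.0,): pass
E
```

```text
0.0438 wd area 2341 z 93.0 55.5 tip y -9.64 bot y -9.02 asin tip 1.09 line 0.94 rmean 1.04
0.0438 wd1 area 3375 z 92.6 55.1 tip y -18.01 bot y -10.86 asin tip 12.35 line 10.8 rmean 11.4
0.045 wd area 2202 z 98.0 61.8 tip y -9.46 bot y -8.83 asin tip 0.86 line 1.0 rmean 0.55
0.045 wd1 area 3165 z 97.8 61.6 tip y -17.56 bot y -10.66 asin tip 11.73 line 10.8 rmean 8.94
0.046 wd area 2072 z 102.3 67.0 tip y -9.3 bot y -8.71 asin tip 0.64 line 0.96 rmean 0.27
0.046 wd1 area 2982 z 101.9 66.8 tip y -17.14 bot y -10.47 asin tip 11.16 line 10.77 rmean 7.43
```

```bash
python3 - <<'E'
from h import *
z=load('scene0')
for n,uv in dict(tumblercap=(122,188),tumblerbody=(130,225),ctrl=(225,210),ctrl2=(205,212),mug=(512,300)).items(): print(n,world(z,uv).round(3))
z=load('wg'); 
print('knob edge pts',[world(z,p).round(4) for p in((40,232),(30,243),(50,243),(40,243))])
print('knob top circ guess',toS(planeZ(z,(39,242.5),.11)))
print('knob exp world',fromS([0,-.188,.104]),'stop',fromS([-.068*np.sin(1.2),-.12-.068*np.cos(1.2),.104]))
E
```

```text
tumblercap [[ 0.601 -0.416  0.181]]
tumblerbody [[ 0.615 -0.403  0.091]]
ctrl [[ 0.394 -0.277  0.034]]
ctrl2 [[ 0.42  -0.323  0.032]]
mug [[0.522 0.46  0.074]]
knob edge pts [array([[ 0.5516, -0.1392,  0.1085]]), array([[ 0.5547, -0.1477,  0.1106]]), array([[ 0.5603, -0.1374,  0.1089]]), array([[ 0.5575, -0.1424,  0.11  ]])]
knob top circ guess [[-0.00109137 -0.18494983  0.11      ]]
knob exp world [ 0.55758736 -0.1458862   0.104     ] stop [ 0.50140511 -0.0935367   0.104     ]
```

Emit:
{"name": "step_arm", "arguments": {"series": [[[0.05, 0, -0.003, 0.025, -3], [0.05, 0, -0.015, 0.05, -9], [0.05, -0.003, -0.035, 0.07, -16], [0.05, -0.01, -0.06, 0.078, -23], [0.05, -0.025, -0.085, 0.078, -30], [0.05, -0.045, -0.11, 0.078, -37], [0.05, -0.067, -0.135, 0.078, -44], [0.05, -0.09, -0.16, 0.078, -51], [0.05, -0.115, -0.18, 0.078, -58], [0.05, -0.14, -0.197, 0.078, -65], [0.05, -0.16, -0.21, 0.078, -72], [0.05, -0.175, -0.216, 0.078, -79], [0.05, -0.181, -0.218, 0.078, -86], [0.05, -0.181, -0.218, 0.078, -90], [0.05, -0.181, -0.218, 0.078, -90], [0.05, -0.181, -0.218, 0.078, -90]]]}}

```text
clock: 23.65
position: [0.5517, -0.2043, 0.1626]
ee_rot: [2.377, 2.044, -0.002]
force: [-0.1, 0.1, 0.1]
width: 0.548
```

```bash
python3 - <<'E'
from h import *
o=observe();print(o['clock'],o['position'],o['ee_rot'],o['joints'][6],o['force'])
snap('wrist','wk');z=load('wk')
print(proj(z,fromS([[0,-.188,.11],[0,-.12,.11]])))
E
```

```text
23.65 [ 0.55170679 -0.20431103  0.16259073] [ 2.37723977  2.04409332 -0.00242454] 0.1549172311746573 [-0.07918832  0.05489128  0.07443988]
[[310.98039952 156.50886094]
 [310.72165055  27.47170446]]
```

View pics/wk.png

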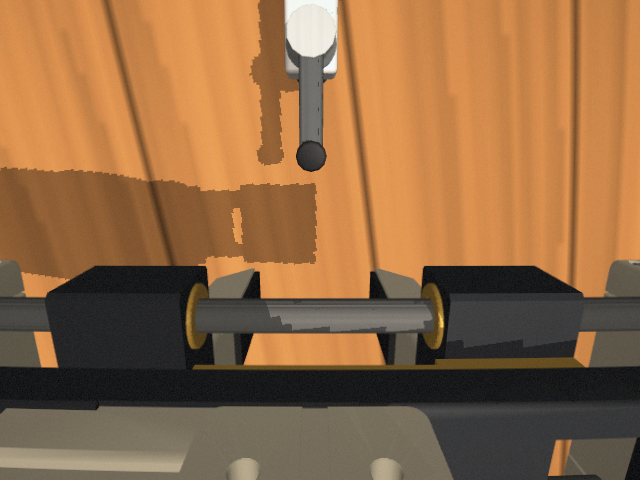

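The knob top is at (311,156), against a predicted (311.0,156.5), so the stage pose is good. I'll move to straddle the knob.

Emit:
{"name": "step_arm", "arguments": {"series": [[[0.05, 0.001, 0.01, 0, 0], [0.05, 0.003, 0.03, 0, 0], [0.05, 0.005, 0.05, 0, 0], [0.05, 0.0059, 0.0584, 0, 0], [0.05, 0.0059, 0.0584, -0.003, 0], [0.05, 0.0059, 0.0584, -0.015, 0], [0.05, 0.0059, 0.0584, -0.032, 0], [0.05, 0.0059, 0.0584, -0.047, 0], [0.05, 0.0059, 0.0584, -0.0546, 0], [0.05, 0.0059, 0.0584, -0.0546, 0], [0.04, 0.0059, 0.0584, -0.0546, 0], [0.03, 0.0059, 0.0584, -0.0546, 0], [0.024, 0.0059, 0.0584, -0.0546, 0], [0.024, 0.0059, 0.0584, -0.0546, 0], [0.024, 0.0059, 0.0584, -0.0546, 0]]], "squeeze": 5}}

```text
clock: 24.95
position: [0.5579, -0.1459, 0.1081]
ee_rot: [2.377, 2.045, -0.002]
force: [-0.2, 0.2, 0.2]
width: 0.272
```

```bash
python3 - <<'E'
from h import *
o=observe();p=o['position'];print(o['clock'],p,o['ee_rot'],o['force'],o['width']*.0918)
pv=fromS([0,-.12,0])[:2];r=.068
n=17
rows=[]
for i in range(1,n+1):
    a=1.2*i/n; q=fromS([-r*np.sin(a),-.12-r*np.cos(a),0])[:2]-p[:2]
    rows.append([.024,round(q[0],4),round(q[1],4),round(.108-p[2],4),round(-np.degrees(a),1)])
print(pv,rows)
im,d,P=snap('side','sk');z=load('sk');u,v=proj(z,[p])[0].astype(int);cv2.imwrite('pics/skz.png',cv2.resize(im[v-60:v+60,u-70:u+90],None,fx=4.5,fy=4.5,interpolation=cv2.INTER_CUBIC)[:,:,::-1])
E
```

```text
24.95 [ 0.55791379 -0.14592203  0.10814613] [ 2.37652845e+00  2.04450051e+00 -1.96641508e-03] [-0.18759872  0.23891452  0.16064493] 0.024931705217033386
[ 0.56775576 -0.07865077] [[0.024, np.float64(-0.005), np.float64(0.0009), np.float64(-0.0001), np.float64(-4.0)], [0.024, np.float64(-0.0097), np.float64(0.0021), np.float64(-0.0001), np.float64(-8.1)], [0.024, np.float64(-0.0142), np.float64(0.0037), np.float64(-0.0001), np.float64(-12.1)], [0.024, np.float64(-0.0187), np.float64(0.0055), np.float64(-0.0001), np.float64(-16.2)], [0.024, np.float64(-0.0229), np.float64(0.0077), np.float64(-0.0001), np.float64(-20.2)], [0.024, np.float64(-0.0271), np.float64(0.0102), np.float64(-0.0001), np.float64(-24.3)], [0.024, np.float64(-0.031), np.float64(0.0129), np.float64(-0.0001), np.float64(-28.3)], [0.024, np.float64(-0.0347), np.float64(0.0159), np.float64(-0.0001), np.float64(-32.4)], [0.024, np.float64(-0.0382), np.float64(0.0192), np.float64(-0.0001), np.float64(-36.4)], [0.024, np.float64(-0.0415), np.float64(0.0227), np.float64(-0.0001), np.float64(-40.4)], [0.024, np.float64(-0.0445), np.float64(0.0264), np.float64(-0.0001), np.float64(-44.5)], [0.024, np.float64(-0.0473), np.float64(0.0304), np.float64(-0.0001), np.float64(-48.5)], [0.024, np.float64(-0.0497), np.float64(0.0345), np.float64(-0.0001), np.float64(-52.6)], [0.024, np.float64(-0.0519), np.float64(0.0388), np.float64(-0.0001), np.float64(-56.6)], [0.024, np.float64(-0.0538), np.float64(0.0432), np.float64(-0.0001), np.float64(-60.7)], [0.024, np.float64(-0.0553), np.float64(0.0477), np.float64(-0.0001), np.float64(-64.7)], [0.024, np.float64(-0.0565), np.float64(0.0524), np.float64(-0.0001), np.float64(-68.8)]]
```

View pics/skz.png

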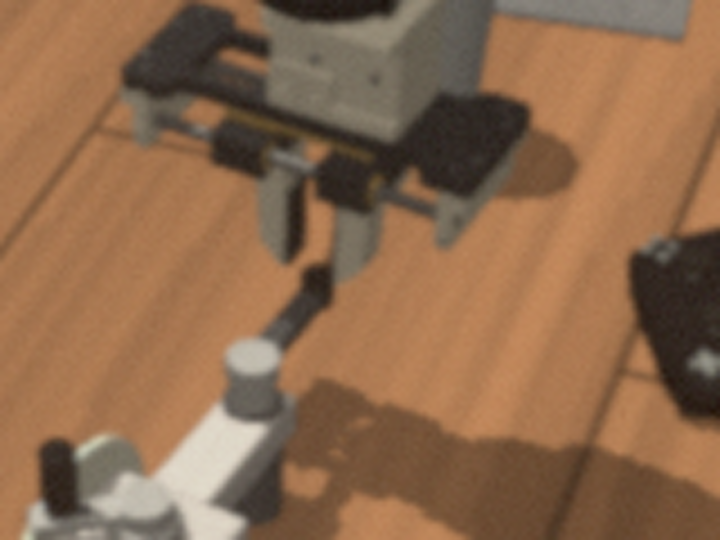

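```bash
python3 - <<'E'
from h import *
z=load('sk');p=np.array([.5579,-.1459,.1081]);u,v=proj(z,[p])[0].astype(int)
f=lambda P:((proj(z,P)-[u-70,v-60]+.5)*4.5).round(0)
c=fromS([0,-.188,.11]);j=np.array([np.cos(YAW),np.sin(YAW),0])
print('knobtop',f([c]),'tips',f([p+[0,0,-.014]+s*.0125*j for s in(1,-1)]),'post top',f([fromS([0,-.12,.112])]))
print(p, [ (toS(world(z,((x)/4.5+u-70,(y)/4.5+v-60)))*1e3).round(0) for x,y in((318,285),(275,240),(355,255),(255,355))])
s=load('wk');print('knob top in wk, several', [(toS(world(s,q))*1e3).round(1) for q in((311,156),(311,150),(305,156),(317,156),(311,162))])
im,d,P=snap('scene','sk2');zz=load('sk2');u,v=proj(zz,[p])[0].astype(int);cv2.imwrite('pics/sk2z.png',cv2.resize(im[v-50:v+50,u-60:u+80],None,fx=5,fy=5,interpolation=cv2.INTER_CUBIC)[:,:,::-1])
E
```

```text
knobtop [[320. 273.]] tips [[297. 290.]
 [340. 305.]] post top [[255. 345.]]
[ 0.5579 -0.1459  0.1081] [array([[  -3., -183.,  106.]]), array([[  20., -178.,  129.]]), array([[ -28., -174.,  140.]]), array([[  -0., -122.,  103.]])]
knob top in wk, several [array([[   0. , -187.8,  109. ]]), array([[   0. , -184.3,  110.2]]), array([[  -3.4, -187.7,  110.4]]), array([[   3.5, -187.7,  110.6]]), array([[   0. , -191.1,  109.7]])]
```

View pics/sk2z.png

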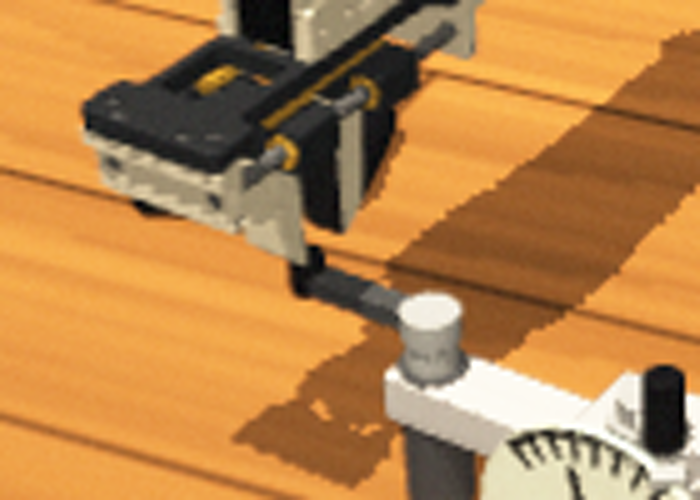

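```bash
python3 - <<'E'
from h import *
p=np.array([.5579,-.1459,.1081])
for fn in('sk','sk2'):
    z=load(fn);pts,u,v=cloud(z);S=toS(pts);T=toS(p)
    m=(np.hypot(S[:,0]-T[0],S[:,1]-T[1])<.05)&(S[:,2]>.06)&(S[:,2]<.2)
    q=S[m];
    for lo in np.arange(.08,.19,.01):
        k=q[(q[:,2]>lo)&(q[:,2]<=lo+.01)]; 
        if len(k): print(fn,lo.round(2),len(k),(k.min(0)*1e3).round(),(k.max(0)*1e3).round())
E
```

```text
sk 0.08 1 [  -3. -186.   89.] [  -3. -186.   89.]
sk 0.09 33 [  -6. -193.   91.] [  -2. -139.  100.]
sk 0.1 106 [  -7. -197.  100.] [  10. -139.  110.]
sk 0.11 21 [ -16. -199.  110.] [  17. -177.  120.]
sk 0.12 55 [ -27. -198.  120.] [  32. -174.  130.]
sk 0.13 71 [ -29. -197.  130.] [  31. -174.  140.]
sk 0.14 74 [ -30. -198.  140.] [  30. -174.  150.]
sk 0.15 79 [ -31. -197.  150.] [  35. -173.  160.]
sk 0.16 52 [ -30. -195.  160.] [  32. -173.  170.]
sk 0.17 23 [ -41. -200.  170.] [  25. -173.  179.]
sk 0.18 55 [ -42. -199.  180.] [  35. -150.  190.]
sk2 0.09 56 [   4. -197.   91.] [  12. -139.  100.]
sk2 0.1 108 [  -8. -193.  100.] [  11. -139.  110.]
sk2 0.11 19 [ -16. -194.  110.] [  18. -175.  120.]
sk2 0.12 54 [ -25. -195.  120.] [  27. -174.  130.]
sk2 0.13 90 [ -26. -196.  130.] [  33. -173.  140.]
sk2 0.14 77 [ -27. -196.  140.] [  32. -173.  150.]
sk2 0.15 74 [ -29. -194.  150.] [  33. -174.  160.]
sk2 0.16 44 [ -31. -187.  160.] [  33. -174.  170.]
sk2 0.17 14 [ -30. -179.  170.] [  31. -173.  175.]
sk2 0.18 40 [ -28. -186.  183.] [  45. -149.  190.]
```

```bash
python3 - <<'E'
from h import *
for fn,p,j in(('scene0',[.6245,0,.218],0),('side0',[.6245,0,.218],0),('s1',[.6142,.0528,.1237],61.4),('sg',[.5466,.0508,.1231],61.4),('sk',[.5579,-.1459,.1081],-8.6),('sk2',[.5579,-.1459,.1081],-8.6)):
    z=load(fn);pts,u,v=cloud(z);d=pts-np.array(p);a=np.radians(j)
    t=d[:,0]*np.cos(a)+d[:,1]*np.sin(a);n=-d[:,0]*np.sin(a)+d[:,1]*np.cos(a)
    m=(abs(t)<.075)&(abs(n)<.016)&(d[:,2]>-.03)&(d[:,2]<.03)
    im=z['im'][v[m],u[m]].astype(int).sum(1)
    print(fn); 
    for lo in np.arange(-.024,.03,.004):
        k=(d[m,2]>lo)&(d[m,2]<=lo+.004); 
        if k.sum(): print('  %.3f n=%d t %.3f..%.3f  bright=%d'%(lo,k.sum(),t[m][k].min(),t[m][k].max(),im[k].mean()))
E
```

```text
scene0
  0.004 n=2 t -0.048..0.049  bright=331
  0.008 n=19 t -0.049..0.052  bright=255
  0.012 n=28 t -0.055..0.056  bright=173
  0.016 n=29 t -0.055..0.060  bright=231
  0.020 n=38 t -0.060..0.064  bright=286
  0.024 n=50 t -0.061..0.065  bright=305
  0.028 n=23 t -0.061..0.065  bright=318
side0
  0.004 n=5 t -0.046..0.049  bright=277
  0.008 n=17 t -0.051..0.053  bright=268
  0.012 n=21 t -0.055..0.054  bright=235
  0.016 n=26 t -0.058..0.059  bright=271
  0.020 n=39 t -0.063..0.061  bright=283
  0.024 n=36 t -0.064..0.062  bright=290
  0.028 n=13 t -0.061..0.059  bright=291
s1
  -0.024 n=42 t -0.046..0.012  bright=492
  -0.020 n=14 t -0.010..0.009  bright=175
  -0.016 n=14 t -0.004..0.012  bright=77
  -0.012 n=11 t -0.003..0.010  bright=68
  -0.008 n=16 t -0.001..0.010  bright=70
  -0.004 n=12 t -0.005..0.010  bright=82
  0.000 n=15 t -0.002..0.011  bright=93
  0.004 n=6 t -0.003..0.010  bright=101
  0.008 n=10 t -0.010..0.006  bright=176
  0.012 n=34 t -0.018..0.019  bright=196
  0.016 n=22 t -0.020..0.024  bright=221
  0.020 n=33 t -0.025..0.027  bright=337
  0.024 n=40 t -0.02
[... 1017 characters left out ...]

  0.016 n=22 t -0.027..0.031  bright=256
  0.020 n=26 t -0.028..0.029  bright=262
  0.024 n=32 t -0.029..0.030  bright=283
  0.028 n=13 t -0.029..0.023  bright=289
sk2
  -0.020 n=2 t 0.007..0.008  bright=231
  -0.016 n=10 t 0.004..0.011  bright=215
  -0.012 n=11 t 0.006..0.012  bright=110
  -0.008 n=23 t -0.004..0.011  bright=137
  -0.004 n=13 t -0.003..0.011  bright=93
  0.000 n=16 t -0.008..0.010  bright=118
  0.004 n=2 t -0.016..0.003  bright=157
  0.008 n=14 t -0.017..0.018  bright=216
  0.012 n=18 t -0.019..0.022  bright=210
  0.016 n=22 t -0.025..0.027  bright=273
  0.020 n=35 t -0.024..0.031  bright=297
  0.024 n=31 t -0.027..0.032  bright=332
  0.028 n=19 t -0.019..0.030  bright=309
```

All five pictures checked (start, winding, now) put the fingertips about 5 mm behind the TCP, not 14 mm ahead as stated. So the tips are now at about z = 0.113, just above the knob (top at 0.110). I'll lower by 19 mm; it is clear there even if the stated figure is right.

Emit:
{"name": "step_arm", "arguments": {"series": [[[0.036, -0.0003, 0, 0, 0], [0.036, -0.0003, 0, 0, 0], [0.036, -0.0003, 0, -0.003, 0], [0.036, -0.0003, 0, -0.01, 0], [0.036, -0.0003, 0, -0.017, 0], [0.036, -0.0003, 0, -0.0195, 0], [0.03, -0.0003, 0, -0.0195, 0], [0.024, -0.0003, 0, -0.0195, 0], [0.024, -0.0003, 0, -0.0195, 0]]]}}

```text
clock: 25.8
position: [0.5575, -0.1459, 0.0884]
ee_rot: [2.377, 2.045, -0.002]
force: [-0.7, -0.6, -0.9]
width: 0.268
```

```bash
python3 - <<'E'
from h import *
o=observe();p=o['position'];print(o['clock'],p,o['force'],o['width']*.0918)
im,d,P=snap('scene','sk3');zz=load('sk3');u,v=proj(zz,[p])[0].astype(int);cv2.imwrite('pics/sk3z.png',cv2.resize(im[v-50:v+50,u-60:u+80],None,fx=5,fy=5,interpolation=cv2.INTER_CUBIC)[:,:,::-1])
E
```

```text
25.8 [ 0.55751572 -0.14589953  0.08842215] [-0.74944222 -0.56249499 -0.9435239 ] 0.024621861944338477
```

View pics/sk3z.png

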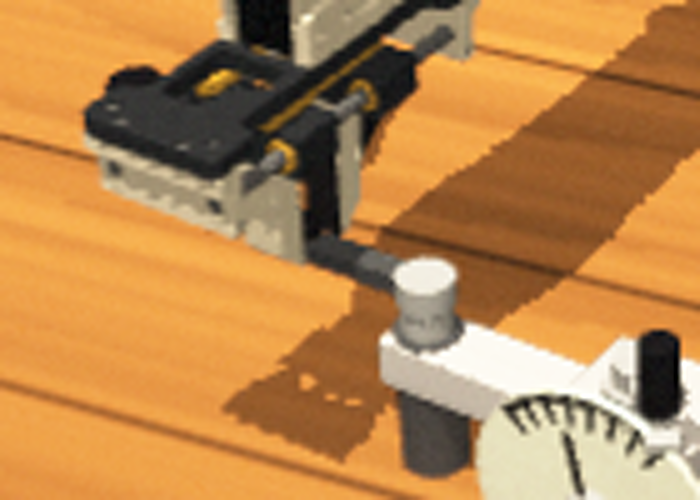

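The fingers now straddle the knob. Next I'll swing the lever along its arc.

Emit:
{"name": "step_arm", "arguments": {"series": [[[0.024, -0.0025, 0.0004, 0, -2], [0.024, -0.007, 0.0014, 0, -6], [0.024, -0.0115, 0.0028, 0, -10], [0.024, -0.016, 0.0045, 0, -14.2], [0.024, -0.0204, 0.0065, 0, -18.2], [0.024, -0.0246, 0.0089, 0, -22.3], [0.024, -0.0286, 0.0115, 0, -26.3], [0.024, -0.0325, 0.0144, 0, -30.4], [0.024, -0.0361, 0.0175, 0, -34.4], [0.024, -0.0395, 0.0209, 0, -38.4], [0.024, -0.0426, 0.0245, 0, -42.5], [0.024, -0.0455, 0.0284, 0, -46.5], [0.024, -0.0481, 0.0324, 0, -50.6], [0.024, -0.0504, 0.0366, 0, -54.6], [0.024, -0.0525, 0.041, 0, -58.7], [0.024, -0.0542, 0.0454, 0, -62.7], [0.024, -0.0553, 0.049, 0, -66], [0.024, -0.0559, 0.0515, 0, -68], [0.024, -0.0561, 0.0524, 0, -68.8]]]}}

```text
clock: 27.43
position: [0.5022, -0.0934, 0.0891]
ee_rot: [3.118, 0.342, -0.005]
force: [1.0, -1.9, 0.7]
width: 0.265
```

```bash
python3 - <<'E'
from h import *
o=observe();p=o['position'];print(o['clock'],p,o['ee_rot'],o['joints'][6],o['force'],o['width']*.0918)
for a in(1.2,1.23,1.25,1.27,1.3,1.33): print(a,(fromS([-.068*np.sin(a),-.12-.068*np.cos(a),0])[:2]-p[:2]).round(4))
im,d,P=snap('side','sl');zz=load('sl');u,v=proj(zz,[p])[0].astype(int);cv2.imwrite('pics/slz.png',cv2.resize(im[v-50:v+50,u-70:u+70],None,fx=5,fy=5,interpolation=cv2.INTER_CUBIC)[:,:,::-1])
E
```

```text
27.4333 [ 0.50217235 -0.09342686  0.08908211] [ 3.11774848  0.34227413 -0.00528007] -1.0384803578897426 [ 1.03970523 -1.85337312  0.66565092] 0.024283406433940665
1.2 [-0.0008 -0.0001]
1.23 [-0.0012  0.0019]
1.25 [-0.0014  0.0032]
1.27 [-0.0016  0.0046]
1.3 [-0.0019  0.0066]
1.33 [-0.0021  0.0086]
```

View pics/slz.png

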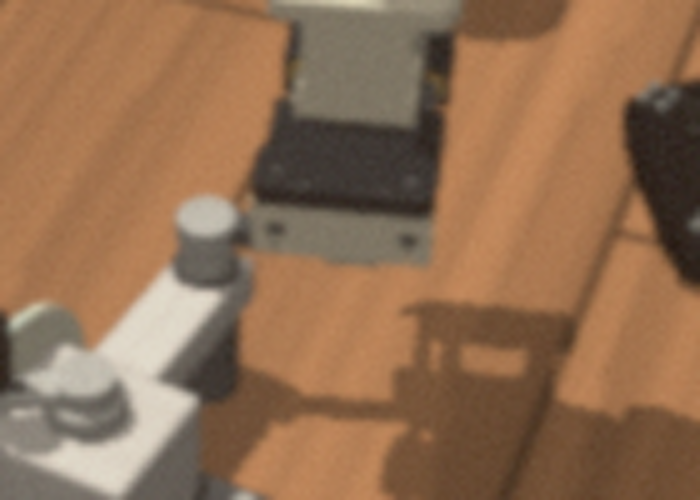

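Emit:
{"name": "step_arm", "arguments": {"series": [[[0.024, -0.001, 0.001, 0, -1], [0.024, -0.0012, 0.002, 0, -2], [0.024, -0.0014, 0.003, 0, -2.5], [0.024, -0.0014, 0.0036, 0, -3], [0.024, -0.0015, 0.0038, 0, -3], [0.024, -0.0015, 0.0038, 0, -3]]]}}

```text
clock: 27.98
position: [0.5013, -0.0911, 0.0893]
ee_rot: [3.124, 0.259, -0.003]
force: [3.1, -4.9, -0.2]
width: 0.262
```

Emit:
{"name": "step_arm", "arguments": {"series": [[[0.024, -0.0002, 0.002, 0, 0], [0.024, -0.0003, 0.0035, 0, 0], [0.024, -0.0003, 0.0035, 0, 0]]]}}

```text
clock: 28.23
position: [0.5011, -0.0899, 0.0894]
ee_rot: [3.122, 0.256, -0.003]
force: [1.6, -10.1, -2.2]
width: 0.288
```

```bash
python3 - <<'E'
from h import *
o=observe();p=o['position'];T=toS(p);print(o['clock'],p,o['force'],o['width']*.0918, 'tcp ang',np.arctan2(-T[0],-.12-T[1]),'r',np.hypot(T[0],T[1]+.12))
E
```

```text
28.2333 [ 0.50114273 -0.08991066  0.08935109] [  1.63160578 -10.09550484  -2.24071708] 0.026399075541310033 tcp ang 1.2532464858885013 r 0.06755797855476918
```

At the stop: 10 N resistance, with the TCP angle equal to 1.2 plus the finger clearance. I'll back off, open and rise.

Emit:
{"name": "step_arm", "arguments": {"series": [[[0.026, 0.0003, -0.0015, 0, 0], [0.028, 0.0005, -0.003, 0, 0], [0.034, 0.0005, -0.003, 0, 0], [0.036, 0.0005, -0.003, 0.0, 0], [0.036, 0.0005, -0.003, 0.005, 0], [0.036, 0.0005, -0.003, 0.02, 0], [0.036, 0.0005, -0.003, 0.045, 0], [0.036, 0.0005, -0.006, 0.07, 0], [0.036, -0.005, -0.02, 0.09, 0], [0.036, -0.01, -0.045, 0.1, 0], [0.036, -0.01, -0.07, 0.1, 0], [0.036, -0.01, -0.09, 0.1, 0], [0.036, -0.01, -0.1, 0.1, 0], [0.036, -0.01, -0.1, 0.1, 0]]]}}

```text
clock: 29.4
position: [0.4907, -0.192, 0.1897]
ee_rot: [3.121, 0.25, -0.002]
force: [-0.2, -0.5, 0.1]
width: 0.393
```

```bash
python3 - <<'E'
from h import *
o=observe();p=o['position'];print(o['clock'],p,o['force'])
for n in('scene','side'):
    im,d,P=snap(n,n+'9')
    z=load(n+'9');pts,u,v=cloud(z);S=toS(pts)
    r=np.hypot(S[:,0],S[:,1]+.12)
    m=(S[:,2]>.088)&(S[:,2]<.113)&(r>.058)&(r<.08)&(S[:,1]<-.08)
    q=S[m]; print(n,m.sum(),q.mean(0).round(4) if m.sum() else '',np.arctan2(-q[:,0].mean(),-.12-q[:,1].mean()))
im=load('scene9')['im'];cv2.imwrite('pics/s9z.png',cv2.resize(im[205:335,220:385],None,fx=4.6,fy=4.6,interpolation=cv2.INTER_CUBIC)[:,:,::-1])
E
```

```text
29.4 [ 0.49072927 -0.19204388  0.18970172] [-0.18087892 -0.48932172  0.06138237]
scene 50 [-0.0607 -0.1417  0.1061] 1.2276399487774083
side 78 [-0.0629 -0.1413  0.1033] 1.243800019278528
```

View pics/s9z.png

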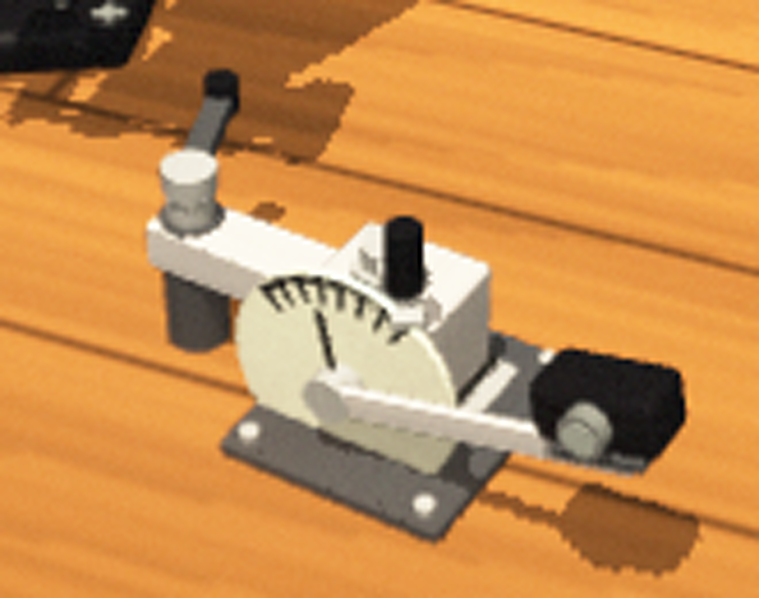

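View pics/side9.png

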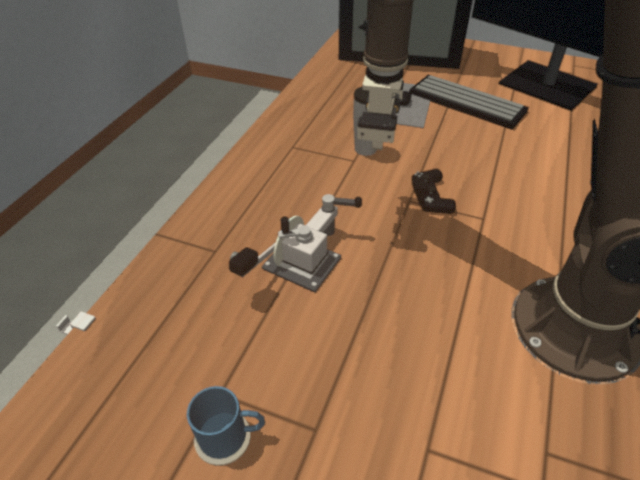

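```bash
python3 - <<'E'
from h import *
out=[]
for fn in('scene0','scene9'):
    z=load(fn); out.append(dial(z,.0405,'t',zc=.05,half=.062,n=400))
cv2.imwrite('pics/cmp.png',np.hstack(out)[:,:,::-1])
E
```

```text
(no output)
```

View pics/cmp.png

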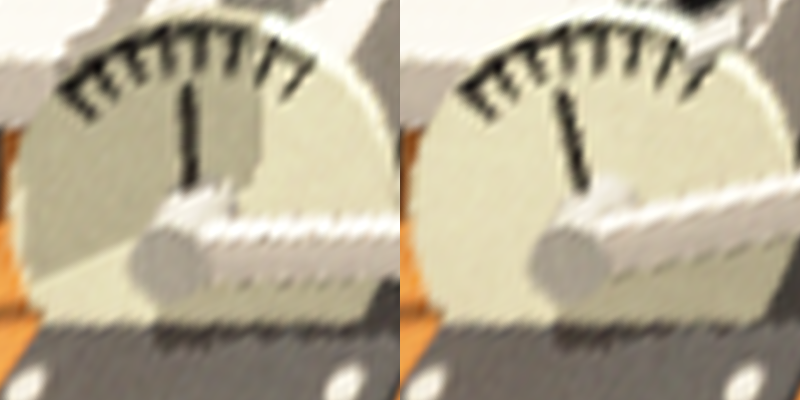

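```bash
python3 -c "
from h import *
print(arm.sign_off())"
```

```text
the job is handed in; nothing more can be done
None
```

I wound the crank about 3.67 turns anticlockwise, swung the lock lever to its stop, let go and handed the job in at 29.4 s of the 69 s allowed.

- **Winding:** I refitted the crank axis and radius (39 mm) from the wrist forces during the first turn. The sideways force was at most about 4 N, against the 14 N limit. That was only read at the end of each move; in between it was not sampled.
- **Pointer:** It started about 1.1° past its mark. Adding the 11.0° wound gives about 12.1°, against the 12° mark. Direct readings from the wrist pictures were 12.0 to 12.6° depending on the fit, and the final scene view shows the pointer on the next long mark. I trust the angle to about ±0.3°.
- **Lock lever:** It met the stop with 10 N of resistance. After release the pictures put it at 1.23 to 1.24 rad, against 1.2 nominal and within measuring error.
- **Other objects:** The mug, coaster and controller look unmoved. The tumbler was behind the gripper in the last side picture, but the arm never went near it. The arm stands clear of everything.
- **Disagreement found:** The pictures put the fingertips about 5 mm behind the TCP, not 14 mm ahead as stated. The first approach therefore stopped just above the lever knob, so I lowered 19 mm before swinging it. The crank was also held by only about the top 9 mm of its grip; it showed no more than about 0.4 mm of slip in the hand.

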